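Take down the compression-test stack

ROBOT

A 6-joint arm with a two-finger parallel gripper is mounted at the origin on the work surface. World frame = base frame: x ahead of the robot, y to its left, z up, the work surface at z = 0. Lengths are in m, angles in degrees, forces in N, time in s.
With the tool pointing down it reaches from about 0.275 to 0.725 m from the base axis. Payload 15.9 kg.
Tool frame: the origin (TCP) lies on the centre line of the jaws, within the pads' length; the fingertips stand 19 mm ahead of it and the grasp point (between the pads) is the TCP; y points along the fingers, x is the direction in which the jaws open and shut, and the axes are right-handed (so a half turn about y gives the same grasp; the last joint's range is limited). The gripper opens to 85 mm and grips with 20 to 120 N. Pads are 22 mm wide; open, the fingers measure 114 mm over their backs; the gripper's body (76 mm by 85 mm) begins 54 mm behind the grasp point. The pads swing forward as they close: fully open they stand 13 mm farther back than shut.
Start: joints at [-64.4, 12.198, -1.971, 75.831, 0, 90], TCP at [0.216, -0.451, 0.25] pointing down, gripper open.
Joint ranges: [-170.91, 170.91], [-42.67, 98.43], [-65.05, 77.54], [-120.47, 116.71], [-90, 82.35], [-180, 180]. Speed limits (degrees/s): [108.29, 108.29, 136.94, 147.25, 180, 180].

INTERFACE

Orientations are given as [roll, pitch, yaw] about the fixed x, y, z axes, in that order (R = Rz(yaw) Ry(pitch) Rx(roll)).
In Python, from workcell import arm gives the robot as it stands.
- The arm moves only by the tool drive_tool, never from a script. Its argument "series" is a list of rows, each an object of numbers: "tx", "ty", "tz": the shift along the tool's x, y, z in mm; "rx", "ry", "rz": the turn, a rotation vector about the tool's x, y, z in degrees; "claw": the closure, from 0 (fully open) to 1 (shut). A call has 1 to 8 rows; each row shifts and turns the commanded pose from where the row before left it, along the tool's axes as they then stand; what a row does not reach is not made up. A row lasts 1/10 s, in which the tool goes at most 50 mm and 8.59 degrees, less where a joint would pass 70% of its speed; a pose out of reach is approached as far as the arm can. A call with a gripper value outside its range is refused whole. The fingers move at their own pace and stop on an object; the grip force is fixed at half the most. Time passes only in rows, so rows that do not move let the fingers close. It gives the time, the measured TCP pose, the force and the opening at its end, in the units of the state.
- arm.sense(): the state, without advancing time (a new reading comes with each control period).
- arm.read_camera(name): name is "scene" or "top" or "wrist"; returns (picture, depth): 480x640x3 uint8, red, green, blue; 480x640 float32, m along the optical axis (not along the pixel's ray), 0 where there is no reading.
- arm.get_calibration(name): a dict with "fx", "fy", "cx", "cy" (pixels), "view" (4x4, takes a point from world to camera coordinates). Camera axes: x right, y down, z forward; pixel columns grow to the right and rows downward; lengths in m; the calibration is good to about 2 mm. The wrist camera is an equidistant fisheye: a pixel r from the principal point sees the ray r / f radians off the axis. A picture is of the moment at which its call begins: read the wrist's pose just before it. get_calibration takes no time and is no camera call; for the wrist camera it gives the pose at the moment of the call.
- arm.sign_off(): hands the job in, once; it reports no verdict.
The state is a dict: "t": time; "q": joint angles; "dq": joint speeds; "effort": joint torques, N m; "tool_pos": TCP position; "orientation": TCP orientation; "force": force on the tool from outside, world axes, zero at the start; "wrist_torque": the same for the moment, N m; "width": finger opening in m.
Only numpy, scipy, OpenCV 4.12 (cv2) and the standard library are available. Lean on these libraries where they do the work, as an engineer would, in place of code of your own. Each camera call takes 0.05 s, during which the arm holds its last target. There are 200 camera calls.

TASK

The compression test is over: take the stack on the round black stand apart from the top down, one piece at a time, and put each piece away in the tray made for its shape: the brass specimen in the small round tray, then the oblong steel block in the oblong tray, the round steel platen in the large round tray, and last the square aluminium block in the square tray. Set each piece down gently, never dropping it into the tray, standing flat on the tray floor within the rim, the way up it is now; do not let any piece tip over, and leave them all lying there at rest.

Things in the scene. Friction and masses are not known exactly. Their poses are not given: they have to be found in the camera images.
- specimen: Brass cylinder standing upright on top of the stack, 20 mm diameter, 40 mm high, about 0.11 kg. Origin: centre of its underside; z is its axis, up.
- gauge: Oblong steel block, second from the top: 42 mm along its x, 24 mm along its y, 26 mm high, about 0.2 kg. It lies on the platen. Origin: centre of its underside; z up.
- platen: Round steel disc, third from the top: 50 mm diameter, 26 mm high, about 0.4 kg. It lies on the square block. Origin: centre of its underside; z up.
- bolster: Square aluminium block with four small dark holes near the corners of its top, bottom of the stack: 60 x 60 mm along its x and y, 26 mm high, about 0.25 kg. It lies on the stand. Origin: centre of its underside; z up.
- stand: Round dark steel stand, 110 mm diameter, 12 mm high, fixed, that carries the stack (pieces only rest on one another, each a few mm off centre and turned by itself; the whole stack reaches 130 mm over the bench). It stands in a different place each time. Origin: centre of its underside, on the bench; z up.
- small_round_tray: Small round tray for the brass specimen, 40 mm diameter inside the rim. White plastic rim 4 mm wide and 9 mm high over the bench, grey floor 3 mm thick inside it; fixed; its place and yaw differ each time. Origin: centre of its underside, on the bench (the floor is 3 mm above it); z up.
- oblong_tray: Oblong tray for the oblong block, inside the rim 62 mm along its x and 44 mm along its y, so the block fits only with its length along the tray's. White plastic rim 4 mm wide and 9 mm high over the bench, grey floor 3 mm thick inside it; fixed; its place and yaw differ each time. Origin: centre of its underside, on the bench (the floor is 3 mm above it); z up.
- big_round_tray: Large round tray for the round platen, 70 mm diameter inside the rim. White plastic rim 4 mm wide and 9 mm high over the bench, grey floor 3 mm thick inside it; fixed; its place and yaw differ each time. Origin: centre of its underside, on the bench (the floor is 3 mm above it); z up.
- square_tray: Square tray for the square block, 80 x 80 mm inside the rim, sides along its x and y. White plastic rim 4 mm wide and 9 mm high over the bench, grey floor 3 mm thick inside it; fixed; its place and yaw differ each time. Origin: centre of its underside, on the bench (the floor is 3 mm above it); z up.

How it is judged:
By the outcome, as a careful person would: the job done as asked, in the order asked, and still so for the second after the job is handed in, with the robot touching nothing.
It also fails if it takes over 128 s, if anything falls off the work surface, if the arm or the gripper's body presses on something with over 40 N, if the wrist force passes 120 N, or if a joint passes its speed limit or range.

## Working session

There is one attempt and no reset: what is moved stays moved. The work goes in short steps, Python scripts to look and compute and a tool call to move; the robot and the scene stay as the last step left them, time stands still between calls to the robot, and variables do not carry over. Pictures are saved under pics/ and viewed, about 12 in all and at most 16, crops included, and the job is handed in when it is done.

Besides the shell and the picture viewer there is one more tool, called after "Emit:" as name(argument=value, ...) on one line, values as JSON. drive_tool: Moves the arm, as the interface text tells. Its arguments: {"type":"object","properties":{"series":{"type":"array","items":{"type":"object","properties":{"tx":{"type":"number"},"ty":{"type":"number"},"tz":{"type":"number"},"rx":{"type":"number"},"ry":{"type":"number"},"rz":{"type":"number"},"claw":{"type":"number"}}}}},"required":["series"]}

```bash
ls; mkdir -p pics; python3 - <<'E'
from workcell import arm
import cv2,numpy as np
for n in("top","scene"):
    p,d=arm.read_camera(n); cv2.imwrite(f"pics/{n}0.png",p[:,:,::-1]); np.savez(f"{n}0.npz",p=p,d=d)
    c=arm.get_calibration(n);print(n,c)
print(arm.sense())
E
```

```text
pics
top {'fx': 453.57385901483434, 'fy': 453.57385901483434, 'cx': 318.68952154993264, 'cy': 245.6829924482942, 'view': array([[-1.19741805e-02, -9.99928297e-01, -1.38614279e-04,
        -5.81639587e-03],
       [-9.95939590e-01,  1.19387848e-02, -8.92289053e-02,
         5.79215619e-01],
       [ 8.92241623e-02, -9.30391568e-04, -9.96011136e-01,
         8.84231150e-01],
       [ 0.00000000e+00,  0.00000000e+00,  0.00000000e+00,
         1.00000000e+00]])}
scene {'fx': 511.06223545616547, 'fy': 511.06223545616547, 'cx': 323.45435645755845, 'cy': 234.34748141488285, 'view': array([[-0.79539629,  0.60603174, -0.00838306,  0.43402481],
       [ 0.38865055,  0.49937985, -0.77431939, -0.14560763],
       [-0.46507579, -0.61914885, -0.63273945,  1.20519801],
       [ 0.        ,  0.        ,  0.        ,  1.        ]])}
{'t': 0.1, 'q': array([-6.44012978e+01,  1.22210277e+01, -2.00228183e+00,  7.58301769e+01,
       -2.44954283e-03,  9.00011416e+01]), 'dq': array([-0.05873986, -0.0155257 ,  0.0483067 ,  0.13771006, -0.04601588,
       -0.08729896]), 'effort': array([-7.06023147e-04, -6.87252116e+01,  4.87804055e+01,  1.22885554e-02,
       -4.98199540e-06,  2.60290967e-06]), 'tool_pos': array([ 0.21590809, -0.4506905 ,  0.24989034]), 'orientation': array([-9.00024506e+01,  5.34863949e-02, -6.44024394e+01]), 'force': array([ 0.23859183, -0.25985169,  0.08497848]), 'wrist_torque': array([-0.02680598, -0.01990542,  0.00770216]), 'width': 0.08490998295808022}
```

View pics/top0.png

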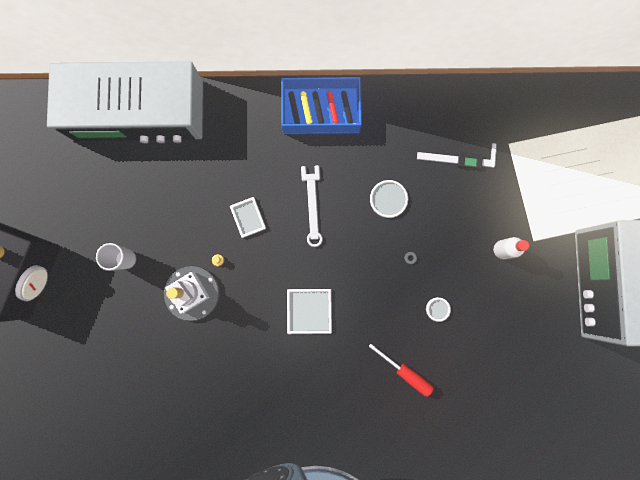

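View pics/scene0.png

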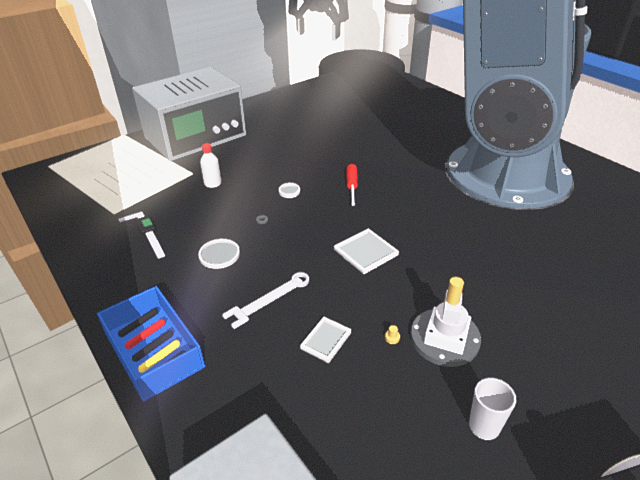

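```bash
cat > h.py <<'E'
import numpy as np,cv2
from workcell import arm
def ray(c,uv,z,fish=False):
    """pixels (N,2) -> world points on plane height z"""
    uv=np.asarray(uv,float).reshape(-1,2); V=c["view"];R=V[:3,:3];o=-R.T@V[:3,3]
    x=np.c_[(uv[:,0]-c["cx"])/c["fx"],(uv[:,1]-c["cy"])/c["fy"]]
    if fish:
        r=np.linalg.norm(x,axis=1,keepdims=True)+1e-9; d=np.c_[x/r*np.sin(r),np.cos(r)]
    else: d=np.c_[x,np.ones(len(x))]
    d=d@R; return o+d*((z-o[2])/d[:,2:3])
def cloud(c,d):
    v,u=np.nonzero(d>0); z=d[v,u]; P=np.c_[(u-c["cx"])/c["fx"]*z,(v-c["cy"])/c["fy"]*z,z]
    V=c["view"]; return (P-V[:3,3])@V[:3,:3],u,v
E
python3 - <<'E'
from h import *
c=arm.get_calibration("top");D=np.load("top0.npz");p,d=D["p"],D["d"]
m=((p.min(2)>135)).astype(np.uint8)
for n,(u,v) in dict(small=(438,309),obl=(248,217),big=(389,199),sq=(309,311)).items():
    s=np.zeros_like(m);s[v-30:v+30,u-30:u+30]=m[v-30:v+30,u-30:u+30]
    k=max(cv2.findContours(s,0,1)[0],key=cv2.contourArea)[:,0]
    P=ray(c,k,0.009)[:,:2].astype(np.float32)*1000
    print(n,cv2.minAreaRect(P),cv2.minEnclosingCircle(P))
cs=arm.get_calibration("scene");ds=np.load("scene0.npz")["d"]
for n,cc,dd in(("top",c,d),("scene",cs,ds)):
    P,u,v=cloud(cc,dd); s=ray(c,[[188,293]],0.03)[0]
    k=np.hypot(*(P[:,:2]-s[:2]).T)<0.075
    P=P[k]*1000
    print(n,np.histogram(P[:,2],bins=np.arange(0,142,6))[0])
    for a,b in((125,136),(86,94),(60,68),(34,42),(8,16)):
        Q=P[(P[:,2]>a)&(P[:,2]<b)]
        if len(Q)>5: print(a,len(Q),Q.mean(0).round(1),cv2.minAreaRect(Q[:,:2].astype(np.float32)))
p2=p[230:350,120:260];cv2.imwrite("pics/c1.png",cv2.resize(p2[:,:,::-1],None,fx=5,fy=5,interpolation=2))
E
```

```text
small ((449.427490234375, -252.07122802734375), (48.453609466552734, 48.138893127441406), 88.10453796386719) ((449.7081298828125, -251.7273712158203), 24.94198989868164)
obl ((642.0808715820312, 133.53890991210938), (72.52589416503906, 53.772457122802734), 20.729198455810547) ((641.9540405273438, 133.4105224609375), 43.46698760986328)
big ((676.7816772460938, -158.00474548339844), (76.41433715820312, 77.5160140991211), 88.73561096191406) ((676.9369506835938, -158.09054565429688), 39.843990325927734)
sq ((448.71966552734375, 8.51986312866211), (89.02501678466797, 88.01119232177734), 89.31472778320312) ((448.99896240234375, 9.24540901184082), 61.8851318359375)
top [940 633 656  30  26  70 288  22  22  24 142  27  24  23  91  98  11  10
  11  13  12  94  10]
125 108 [489.9 247.  129.8] ((489.9737548828125, 247.33551025390625), (18.602115631103516, 18.947296142578125), 68.36178588867188)
86 173 [487.1 244.5  90.1] ((488.7407531738281, 248.04457092285156), (42.18484878540039, 24.18572998046875), 36.98379135131836)
60 156 [492.  241.2  64. ] ((486.8840637207031, 245.37448120117188), (38.51
[... 379 characters left out ...]
58   48
  110  119   36   41   41   41   45  124    1]
125 130 [492.2 249.1 129.5] ((491.5609130859375, 248.77061462402344), (19.918485641479492, 18.514625549316406), 17.51591682434082)
86 202 [498.4 254.9  90. ] ((490.47540283203125, 249.26541137695312), (43.62102127075195, 24.069814682006836), 37.49171829223633)
60 369 [496.4 255.4  63.9] ((492.6167907714844, 252.0892791748047), (46.62476348876953, 49.375205993652344), 31.73368263244629)
34 483 [504.1 258.5  38. ] ((491.89739990234375, 251.0079345703125), (61.67344665527344, 59.96958923339844), 31.21234130859375)
8 1492 [503.5 256.7  12. ] ((490.6885986328125, 248.2216339111328), (107.22003936767578, 109.12920379638672), 8.776400566101074)
```

View pics/c1.png

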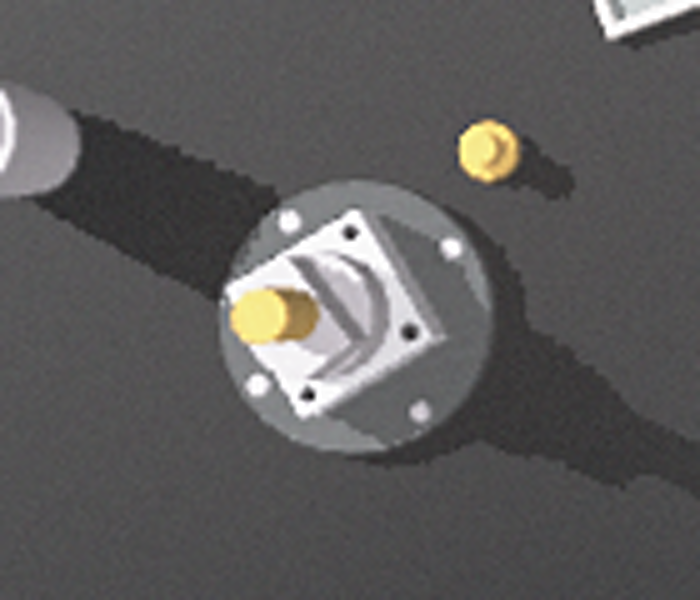

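Emit:
drive_tool(series=[{"ry": -8},{"ry": -8},{"ry": -8},{"ry": -8},{"ry": -8},{"ry": -8},{"ry": -8},{"ry": -8.4}])

```text
schema error: expected keys tx, ty, tz, rx, ry, rz, claw
```

Emit:
drive_tool(series=[{"tx": 14.5,"tz": 36.8},{"tx": 14.5,"tz": 36.8},{"tx": 14.5,"tz": 36.8},{"tx": 14.5,"tz": 36.8},{"tx": 14.5,"tz": 36.8},{"tx": 14.5,"tz": 36.8},{"tx": 14.5,"tz": 36.8},{"tx": 14.5,"tz": 36.8}])

```text
schema error: expected keys tx, ty, tz, rx, ry, rz, claw
```

Emit:
drive_tool(series=[{"tx": 14.5,"tz": 36.8},{"tx": 14.5,"tz": 36.8},{"tx": 14.5,"tz": 36.8},{"tx": 14.5,"tz": 36.8},{"tx": 14.5,"tz": 36.8},{"tx": 14.5,"tz": 36.8},{},{}])

```text
schema error: expected keys tx, ty, tz, rx, ry, rz, claw
```

Emit:
drive_tool(series=[{"tx": 0,"ty": 0,"tz": 0,"rx": 0,"ry": -8,"rz": 0,"claw": 0},{"tx": 0,"ty": 0,"tz": 0,"rx": 0,"ry": -8,"rz": 0,"claw": 0},{"tx": 0,"ty": 0,"tz": 0,"rx": 0,"ry": -8,"rz": 0,"claw": 0},{"tx": 0,"ty": 0,"tz": 0,"rx": 0,"ry": -8,"rz": 0,"claw": 0},{"tx": 0,"ty": 0,"tz": 0,"rx": 0,"ry": -8,"rz": 0,"claw": 0},{"tx": 0,"ty": 0,"tz": 0,"rx": 0,"ry": -8,"rz": 0,"claw": 0},{"tx": 0,"ty": 0,"tz": 0,"rx": 0,"ry": -8,"rz": 0,"claw": 0},{"tx": 0,"ty": 0,"tz": 0,"rx": 0,"ry": -8.4,"rz": 0,"claw": 0}])

```text
t: 0.9
tool_pos: [0.2159, -0.4508, 0.25]
orientation: [-90.0, 0.0, 0.3]
force: [-0.5, -0.4, -0.1]
width: 0.0855
```

Emit:
drive_tool(series=[{"tx": 14.5,"ty": 0,"tz": 36.8,"rx": 0,"ry": 0,"rz": 0,"claw": 0},{"tx": 14.5,"ty": 0,"tz": 36.8,"rx": 0,"ry": 0,"rz": 0,"claw": 0},{"tx": 14.5,"ty": 0,"tz": 36.8,"rx": 0,"ry": 0,"rz": 0,"claw": 0},{"tx": 14.5,"ty": 0,"tz": 36.8,"rx": 0,"ry": 0,"rz": 0,"claw": 0},{"tx": 14.5,"ty": 0,"tz": 36.8,"rx": 0,"ry": 0,"rz": 0,"claw": 0},{"tx": 14.5,"ty": 0,"tz": 36.8,"rx": 0,"ry": 0,"rz": 0,"claw": 0},{"tx": 14.5,"ty": 0,"tz": 36.8,"rx": 0,"ry": 0,"rz": 0,"claw": 0},{"tx": 14.5,"ty": 0,"tz": 36.8,"rx": 0,"ry": 0,"rz": 0,"claw": 0}])

```text
t: 1.7
tool_pos: [0.3321, -0.1549, 0.2502]
orientation: [-90.0, -0.0, -0.0]
force: [-0.1, -1.2, -0.6]
width: 0.0854
```

Emit:
drive_tool(series=[{"tx": 14.5,"ty": 0,"tz": 36.8,"rx": 0,"ry": 0,"rz": 0,"claw": 0},{"tx": 14.5,"ty": 0,"tz": 36.8,"rx": 0,"ry": 0,"rz": 0,"claw": 0},{"tx": 14.5,"ty": 0,"tz": 36.8,"rx": 0,"ry": 0,"rz": 0,"claw": 0},{"tx": 14.5,"ty": 0,"tz": 36.8,"rx": 0,"ry": 0,"rz": 0,"claw": 0},{"tx": 14.5,"ty": 0,"tz": 36.8,"rx": 0,"ry": 0,"rz": 0,"claw": 0},{"tx": 14.5,"ty": 0,"tz": 36.8,"rx": 0,"ry": 0,"rz": 0,"claw": 0},{"tx": 0,"ty": 0,"tz": 0,"rx": 0,"ry": 0,"rz": 0,"claw": 0},{"tx": 0,"ty": 0,"tz": 0,"rx": 0,"ry": 0,"rz": 0,"claw": 0}])

```text
t: 2.5
tool_pos: [0.4188, 0.0648, 0.2499]
orientation: [-90.0, 0.1, 0.1]
force: [0.3, 0.0, -0.1]
width: 0.0852
```

Emit:
drive_tool(series=[{"tx": 14.5,"ty": 0,"tz": 36.6,"rx": 0,"ry": 0,"rz": 0,"claw": 0},{"tx": 14.5,"ty": 0,"tz": 36.6,"rx": 0,"ry": 0,"rz": 0,"claw": 0},{"tx": 14.5,"ty": 0,"tz": 36.6,"rx": 0,"ry": 0,"rz": 0,"claw": 0},{"tx": 14.5,"ty": 0,"tz": 36.6,"rx": 0,"ry": 0,"rz": 0,"claw": 0},{"tx": 14.2,"ty": 0,"tz": 36.6,"rx": 0,"ry": 0,"rz": 0,"claw": 0},{"tx": 0,"ty": 0,"tz": 0,"rx": 0,"ry": 0,"rz": 0,"claw": 0},{"tx": 0,"ty": 0,"tz": 0,"rx": 0,"ry": 0,"rz": 0,"claw": 0}])

```text
t: 3.2
tool_pos: [0.4913, 0.2465, 0.2499]
orientation: [-90.0, 0.0, -0.0]
force: [-1.1, -0.6, 0.4]
width: 0.0854
```

```bash
python3 - <<'E'
from h import *
s=arm.sense();print(s["tool_pos"],s["orientation"],s["q"])
c=arm.get_calibration("wrist");p,d=arm.read_camera("wrist");cv2.imwrite("pics/w1.png",p[:,:,::-1])
print(c)
np.savez("w1.npz",p=p,d=d)
c=arm.get_calibration("scene");p,d=arm.read_camera("scene");np.savez("s1.npz",p=p,d=d)
P,u,v=cloud(c,d);P=P*1000
k=(abs(P[:,0]-491)<65)&(abs(P[:,1]-248)<25)&(P[:,2]>140)&(P[:,2]<400);Q=P[k]
for a in (-60,-50,-40,30,40,50):
    R=Q[(Q[:,0]-491>a)&(Q[:,0]-491<a+10)]
    if len(R): print(a,len(R),np.percentile(R[:,2],[0,2,10]).round(1))
E
```

```text
[0.49127959 0.24646851 0.24987982] [-9.00432996e+01  4.96708246e-02 -1.44506910e-02] [ 2.66511695e+01  1.82254805e+01  5.92631296e+00  7.77646525e+01
 -1.64029243e-02  1.16665611e+02]
{'fx': 371.64829954431775, 'fy': 371.64829954431775, 'cx': 326.0569496239577, 'cy': 238.41954107901492, 'view': array([[ 9.99998944e-01,  9.19495334e-07, -1.45353128e-03,
        -4.89646224e-01],
       [ 4.30922127e-04, -9.55230879e-01,  2.95861086e-01,
         1.95890284e-01],
       [-1.38818592e-03, -2.95861400e-01, -9.55229870e-01,
         4.53637532e-01],
       [ 0.00000000e+00,  0.00000000e+00,  0.00000000e+00,
         1.00000000e+00]])}
-60 160 [280.9 286.1 295.8]
-50 531 [243.8 246.1 250.6]
-40 68 [264.  277.6 295.5]
30 1618 [294.  307.4 324.4]
40 390 [243.3 246.5 256.9]
50 393 [245.5 251.3 255.9]
```

View pics/w1.png

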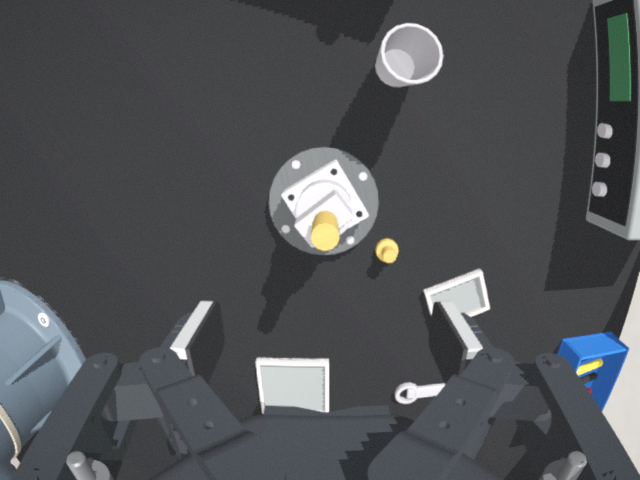

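```bash
python3 - <<'E'
from h import *
c=arm.get_calibration("wrist");D=np.load("w1.npz");p,d=D["p"].astype(int),D["d"]
v,u=np.nonzero(d[130:280,250:400]>0);v+=130;u+=250
x=np.c_[(u-c["cx"])/c["fx"],(v-c["cy"])/c["fy"]];r=np.linalg.norm(x,axis=1,keepdims=True)
z=d[v,u][:,None];P=np.c_[x/r*np.tan(r)*z,z];V=c["view"];P=((P-V[:3,3])@V[:3,:3])*1000
for a,b in((126,134),(87,93),(61,67),(35,41),(9,15)):
    Q=P[(P[:,2]>a)&(P[:,2]<b)];q=Q[:,:2].astype(np.float32)
    print(a,len(Q),np.median(Q[:,2]),cv2.minAreaRect(q),cv2.minEnclosingCircle(q))
E
```

```text
126 647 131.73817567539098 ((488.7992858886719, 246.95565795898438), (19.17778778076172, 19.270172119140625), 9.219978332519531) ((489.1589660644531, 246.85435485839844), 10.07662582397461)
87 914 91.66096418032627 ((487.5867919921875, 247.32196044921875), (42.99271011352539, 24.733949661254883), 36.45555114746094) ((487.6344299316406, 247.6293182373047), 23.750322341918945)
61 855 65.62454088852475 ((489.7702331542969, 254.1783447265625), (39.533302307128906, 49.716373443603516), 67.47865295410156) ((488.0083312988281, 249.49826049804688), 25.094860076904297)
35 1222 39.645255181404835 ((488.44232177734375, 248.91824340820312), (61.01285934448242, 60.36281967163086), 30.84274673461914) ((489.014404296875, 249.34910583496094), 41.217613220214844)
9 4595 13.676513099133112 ((491.72601318359375, 234.20736694335938), (109.5639419555664, 135.85073852539062), 20.83273696899414) ((503.2886962890625, 233.87637329101562), 75.28543090820312)
```

Emit:
drive_tool(series=[{"tx": -1.3,"ty": 40,"tz": 1.0,"rx": 0,"ry": 0,"rz": 0,"claw": 0},{"tx": 0,"ty": 40,"tz": 0,"rx": 0,"ry": 0,"rz": 0,"claw": 0},{"tx": 0,"ty": 34,"tz": 0,"rx": 0,"ry": 0,"rz": 0,"claw": 0.3},{"tx": 0,"ty": 20,"tz": 0,"rx": 0,"ry": 0,"rz": 0,"claw": 0.5},{"tx": 0,"ty": 0,"tz": 0,"rx": 0,"ry": 0,"rz": 0,"claw": 0.6},{"tx": 0,"ty": 0,"tz": 0,"rx": 0,"ry": 0,"rz": 0,"claw": 0.65},{"tx": 0,"ty": 0,"tz": 0,"rx": 0,"ry": 0,"rz": 0,"claw": 0.7},{"tx": 0,"ty": 0,"tz": 0,"rx": 0,"ry": 0,"rz": 0,"claw": 0.72}])

```text
t: 4.1
tool_pos: [0.4907, 0.2484, 0.1177]
orientation: [-89.9, -0.1, -0.0]
force: [-0.6, -0.7, -0.5]
width: 0.024
```

Emit:
drive_tool(series=[{"tx": 0,"ty": 0,"tz": 0,"rx": 0,"ry": 0,"rz": 0,"claw": 0.74},{"tx": 0,"ty": 0,"tz": 0,"rx": 0,"ry": 0,"rz": 0,"claw": 0.76},{"tx": 0,"ty": 0,"tz": 0,"rx": 0,"ry": 0,"rz": 0,"claw": 0.78},{"tx": 0,"ty": 0,"tz": 0,"rx": 0,"ry": 0,"rz": 0,"claw": 0.82},{"tx": 0,"ty": 0,"tz": 0,"rx": 0,"ry": 0,"rz": 0,"claw": 1},{"tx": 0,"ty": 0,"tz": 0,"rx": 0,"ry": 0,"rz": 0,"claw": 1},{"tx": 0,"ty": 0,"tz": 0,"rx": 0,"ry": 0,"rz": 0,"claw": 1}])

```text
t: 4.8
tool_pos: [0.4902, 0.2484, 0.1169]
orientation: [-90.0, -0.0, 0.0]
force: [-0.2, -0.9, 7.7]
width: 0.0183
```

Emit:
drive_tool(series=[{"tx": 0,"ty": -5,"tz": 0,"rx": 0,"ry": 0,"rz": 0,"claw": 1},{"tx": 0,"ty": -10,"tz": 0,"rx": 0,"ry": 0,"rz": 0,"claw": 1},{"tx": 0,"ty": -20,"tz": 0,"rx": 0,"ry": 0,"rz": 0,"claw": 1},{"tx": 0,"ty": -20,"tz": 0,"rx": 0,"ry": 0,"rz": 0,"claw": 1}])

```text
t: 5.2
tool_pos: [0.4897, 0.2482, 0.1724]
orientation: [-90.0, 0.0, 0.0]
force: [0.4, -0.3, -1.2]
width: 0.0184
```

Emit:
drive_tool(series=[{"tx": -3,"ty": -5,"tz": -25,"rx": 0,"ry": 0,"rz": 0,"claw": 1},{"tx": -3,"ty": 0,"tz": -40,"rx": 0,"ry": 0,"rz": 0,"claw": 1},{"tx": -3,"ty": 0,"tz": -40,"rx": 0,"ry": 0,"rz": 0,"claw": 1},{"tx": -3,"ty": 0,"tz": -40,"rx": 0,"ry": 0,"rz": 0,"claw": 1},{"tx": -3,"ty": 0,"tz": -40,"rx": 0,"ry": 0,"rz": 0,"claw": 1},{"tx": -3,"ty": 0,"tz": -40,"rx": 0,"ry": 0,"rz": 0,"claw": 1},{"tx": -3,"ty": 0,"tz": -40,"rx": 0,"ry": 0,"rz": 0,"claw": 1}])

```text
t: 5.9
tool_pos: [0.4687, -0.0182, 0.1771]
orientation: [-90.0, -0.0, 0.0]
force: [0.3, -0.9, -0.5]
width: 0.0186
```

Emit:
drive_tool(series=[{"tx": -3,"ty": 0,"tz": -40,"rx": 0,"ry": 0,"rz": 0,"claw": 1},{"tx": -3,"ty": 10,"tz": -40,"rx": 0,"ry": 0,"rz": 0,"claw": 1},{"tx": -3,"ty": 20,"tz": -40,"rx": 0,"ry": 0,"rz": 0,"claw": 1},{"tx": -3,"ty": 20,"tz": -40,"rx": 0,"ry": 0,"rz": 0,"claw": 1},{"tx": -3,"ty": 20,"tz": -40,"rx": 0,"ry": 0,"rz": 0,"claw": 1},{"tx": -4,"ty": 20,"tz": -35,"rx": 0,"ry": 0,"rz": 0,"claw": 1},{"tx": 0,"ty": 0,"tz": 0,"rx": 0,"ry": 0,"rz": 0,"claw": 1},{"tx": 0,"ty": 0,"tz": 0,"rx": 0,"ry": 0,"rz": 0,"claw": 1}])

```text
t: 6.7
tool_pos: [0.4496, -0.2521, 0.0864]
orientation: [-90.0, 0.0, -0.1]
force: [0.6, 0.9, -0.7]
width: 0.0183
```

```bash
python3 - <<'E'
from h import *
s=arm.sense();print(s["tool_pos"],s["orientation"],s["force"])
p,d=arm.read_camera("wrist");q,e=arm.read_camera("scene")
a=p[200:480,160:480,::-1];b=cv2.resize(q[110:260,220:390,::-1],None,fx=2,fy=2)
cv2.imwrite("pics/p1.png",np.hstack([cv2.resize(a,(400,350)),cv2.resize(b,(397,350))]))
E
```

```text
[ 0.44957568 -0.25213154  0.08638629] [-8.99681053e+01  3.72082924e-02 -9.23521027e-02] [ 0.5615917   0.85304259 -0.65645877]
```

View pics/p1.png

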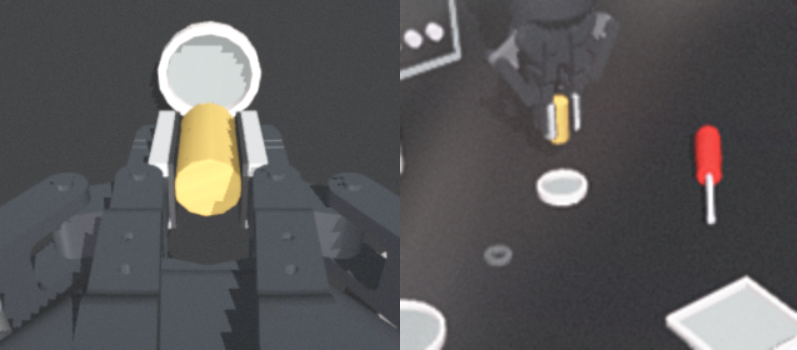

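Emit:
drive_tool(series=[{"tx": 0,"ty": 18,"tz": 0,"rx": 0,"ry": 0,"rz": 0,"claw": 1},{"tx": 0,"ty": 18,"tz": 0,"rx": 0,"ry": 0,"rz": 0,"claw": 1},{"tx": 0,"ty": 9,"tz": 0,"rx": 0,"ry": 0,"rz": 0,"claw": 1},{"tx": 0,"ty": 5,"tz": 0,"rx": 0,"ry": 0,"rz": 0,"claw": 1},{"tx": 0,"ty": 3,"tz": 0,"rx": 0,"ry": 0,"rz": 0,"claw": 1},{"tx": 0,"ty": 1,"tz": 0,"rx": 0,"ry": 0,"rz": 0,"claw": 1},{"tx": 0,"ty": 0,"tz": 0,"rx": 0,"ry": 0,"rz": 0,"claw": 1}])

```text
t: 7.5
tool_pos: [0.4502, -0.2518, 0.0327]
orientation: [-90.0, -0.0, 0.0]
force: [0.3, -1.6, -1.4]
width: 0.0185
```

Emit:
drive_tool(series=[{"tx": 0,"ty": 0.5,"tz": 0,"rx": 0,"ry": 0,"rz": 0,"claw": 1},{"tx": 0,"ty": 0.5,"tz": 0,"rx": 0,"ry": 0,"rz": 0,"claw": 1},{"tx": 0,"ty": 0,"tz": 0,"rx": 0,"ry": 0,"rz": 0,"claw": 1}])

```text
t: 7.8
tool_pos: [0.45, -0.2518, 0.0314]
orientation: [-90.0, -0.0, -0.0]
force: [-0.7, 0.6, -0.8]
width: 0.0184
```

Emit:
drive_tool(series=[{"tx": 0,"ty": 0.5,"tz": 0,"rx": 0,"ry": 0,"rz": 0,"claw": 1},{"tx": 0,"ty": 0.5,"tz": 0,"rx": 0,"ry": 0,"rz": 0,"claw": 1},{"tx": 0,"ty": 0,"tz": 0,"rx": 0,"ry": 0,"rz": 0,"claw": 1}])

```text
t: 8.1
tool_pos: [0.4499, -0.2517, 0.0302]
orientation: [-90.0, 0.0, -0.0]
force: [0.5, 0.6, -0.7]
width: 0.0187
```

Emit:
drive_tool(series=[{"tx": 0,"ty": 0.4,"tz": 0,"rx": 0,"ry": 0,"rz": 0,"claw": 1},{"tx": 0,"ty": 0,"tz": 0,"rx": 0,"ry": 0,"rz": 0,"claw": 1}])

```text
t: 8.3
tool_pos: [0.4499, -0.2517, 0.0299]
orientation: [-90.0, 0.0, -0.0]
force: [0.3, -0.1, -0.1]
width: 0.0186
```

Emit:
drive_tool(series=[{"tx": 0,"ty": 0.4,"tz": 0,"rx": 0,"ry": 0,"rz": 0,"claw": 1},{"tx": 0,"ty": 0,"tz": 0,"rx": 0,"ry": 0,"rz": 0,"claw": 1}])

```text
t: 8.5
tool_pos: [0.45, -0.2518, 0.0299]
orientation: [-90.0, -0.0, -0.0]
force: [-2.7, 1.8, 8.4]
width: 0.0184
```

Emit:
drive_tool(series=[{"tx": 0,"ty": 0.4,"tz": 0,"rx": 0,"ry": 0,"rz": 0,"claw": 1},{"tx": 0,"ty": 0,"tz": 0,"rx": 0,"ry": 0,"rz": 0,"claw": 1}])

```text
t: 8.7
tool_pos: [0.45, -0.2517, 0.0298]
orientation: [-90.0, -0.0, -0.0]
force: [-5.3, 1.5, 16.6]
width: 0.0183
```

Emit:
drive_tool(series=[{"tx": 0,"ty": 0,"tz": 0,"rx": 0,"ry": 0,"rz": 0,"claw": 0.76},{"tx": 0,"ty": 0,"tz": 0,"rx": 0,"ry": 0,"rz": 0,"claw": 0.7},{"tx": 0,"ty": 0,"tz": 0,"rx": 0,"ry": 0,"rz": 0,"claw": 0.6},{"tx": 0,"ty": 0,"tz": 0,"rx": 0,"ry": 0,"rz": 0,"claw": 0.5},{"tx": 0,"ty": -5,"tz": 0,"rx": 0,"ry": 0,"rz": 0,"claw": 0.5},{"tx": 0,"ty": -15,"tz": 0,"rx": 0,"ry": 0,"rz": 0,"claw": 0.4},{"tx": 0,"ty": -40,"tz": 0,"rx": 0,"ry": 0,"rz": 0,"claw": 0},{"tx": 0,"ty": -40,"tz": 0,"rx": 0,"ry": 0,"rz": 0,"claw": 0}])

```text
t: 9.5
tool_pos: [0.4493, -0.2513, 0.1302]
orientation: [-90.0, 0.1, -0.0]
force: [1.4, -1.2, 0.1]
width: 0.0781
```

Emit:
drive_tool(series=[{"tx": 0,"ty": -30,"tz": 40,"rx": 0,"ry": 0,"rz": 0,"claw": 0},{"tx": 0,"ty": -20,"tz": 40,"rx": 0,"ry": 0,"rz": 0,"claw": 0},{"tx": 0,"ty": 0,"tz": 40,"rx": 0,"ry": 0,"rz": 0,"claw": 0},{"tx": 0,"ty": 0,"tz": 40,"rx": 0,"ry": 0,"rz": 0,"claw": 0},{"tx": 0,"ty": 0,"tz": 40,"rx": 0,"ry": 0,"rz": 0,"claw": 0}])

```text
t: 10.0
tool_pos: [0.4498, -0.0502, 0.1797]
orientation: [-90.0, -0.1, -0.0]
force: [1.5, -0.7, -0.4]
width: 0.0856
```

```bash
python3 - <<'E'
from h import *
p,d=arm.read_camera("top");q,e=arm.read_camera("scene")
a=p[230:370,120:480,::-1]
b=q[110:390,220:560,::-1]
cv2.imwrite("pics/p2.png",np.vstack([cv2.resize(a,(720,280)),cv2.resize(q[150:230,240:400,::-1],(560,280))[:, :] if 0 else np.hstack([cv2.resize(q[150:230,250:350,::-1],(350,280)),cv2.resize(q[260:370,390:500,::-1],(370,280))])]))
c=arm.get_calibration("top");cs=arm.get_calibration("scene")
for cc,dd in((c,d),(cs,e)):
    P=cloud(cc,dd)[0]*1000
    for n,x,y,a,b in(("spec",450,-252,35,50),("gauge",490,248,86,94),("platen",490,248,60,68)):
        Q=P[(np.hypot(P[:,0]-x,P[:,1]-y)<60)&(P[:,2]>a)&(P[:,2]<b)];f=Q[:,:2].astype(np.float32)
        if len(Q)>5: print(n,len(Q),np.median(Q[:,2]).round(1),cv2.minAreaRect(f),cv2.minEnclosingCircle(f))
E
```

```text
gauge 299 89.9 ((489.0314636230469, 248.35992431640625), (42.308597564697266, 24.375656127929688), 38.6887092590332) ((488.6769714355469, 248.11178588867188), 23.20285987854004)
platen 175 63.9 ((487.3272399902344, 247.77508544921875), (43.35042190551758, 50.290985107421875), 53.279197692871094) ((489.306884765625, 250.4290313720703), 25.155776977539062)
spec 60 41.7 ((451.28515625, -251.54144287109375), (21.30705451965332, 17.884586334228516), 51.11206817626953) ((451.4439392089844, -251.90164184570312), 11.310575485229492)
gauge 360 90.1 ((490.5010681152344, 249.0675048828125), (44.44797134399414, 23.8693790435791), 37.734947204589844) ((489.89263916015625, 249.18588256835938), 24.08608627319336)
platen 355 63.9 ((492.939453125, 252.53866577148438), (44.453819274902344, 49.05623245239258), 36.764892578125) ((490.7243347167969, 251.46221923828125), 25.514875411987305)
```

View pics/p2.png

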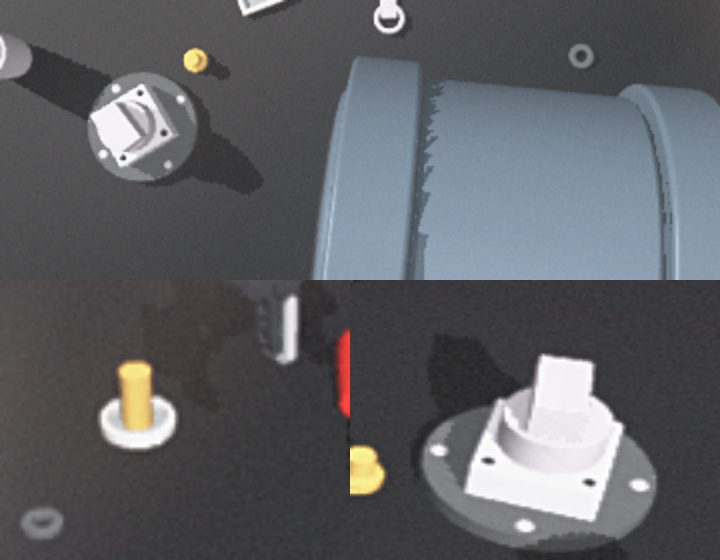

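Emit:
drive_tool(series=[{"tx": 5,"ty": 0,"tz": 37.3,"rx": 0,"ry": 0,"rz": 0,"claw": 0},{"tx": 5,"ty": 0,"tz": 37.3,"rx": 0,"ry": 0,"rz": 0,"claw": 0},{"tx": 5,"ty": 0,"tz": 37.3,"rx": 0,"ry": 0,"rz": 0,"claw": 0},{"tx": 5,"ty": 0,"tz": 37.3,"rx": 0,"ry": 0,"rz": 0,"claw": 0},{"tx": 5,"ty": 0,"tz": 37.3,"rx": 0,"ry": 0,"rz": 0,"claw": 0},{"tx": 5,"ty": 0,"tz": 37.3,"rx": 0,"ry": 0,"rz": 0,"claw": 0},{"tx": 5,"ty": 0,"tz": 37.3,"rx": 0,"ry": 0,"rz": 0,"claw": 0},{"tx": 4.7,"ty": 0,"tz": 37.3,"rx": 0,"ry": 0,"rz": 0,"claw": 0}])

```text
t: 10.9
tool_pos: [0.4899, 0.2478, 0.1794]
orientation: [-90.0, -0.0, -0.0]
force: [0.4, -0.0, 0.5]
width: 0.0857
```

Emit:
drive_tool(series=[{"tx": 0,"ty": 0,"tz": 0,"rx": 0,"ry": -8.5,"rz": 0,"claw": 0},{"tx": 0,"ty": 0,"tz": 0,"rx": 0,"ry": -8.5,"rz": 0,"claw": 0},{"tx": 0,"ty": 0,"tz": 0,"rx": 0,"ry": -8.5,"rz": 0,"claw": 0},{"tx": 0,"ty": 0,"tz": 0,"rx": 0,"ry": -8.5,"rz": 0,"claw": 0},{"tx": 0,"ty": 0,"tz": 0,"rx": 0,"ry": -8.5,"rz": 0,"claw": 0},{"tx": 0,"ty": 0,"tz": 0,"rx": 0,"ry": -8.5,"rz": 0,"claw": 0},{"tx": 0,"ty": 0,"tz": 0,"rx": 0,"ry": -8.5,"rz": 0,"claw": 0},{"tx": 0,"ty": 0,"tz": 0,"rx": 0,"ry": -8.5,"rz": 0,"claw": 0}])

```text
t: 11.7
tool_pos: [0.4899, 0.2462, 0.1794]
orientation: [-90.0, -0.0, 68.3]
force: [-0.1, -0.3, 0.0]
width: 0.0856
```

Emit:
drive_tool(series=[{"tx": 0,"ty": 0,"tz": 0,"rx": 0,"ry": -8.5,"rz": 0,"claw": 0},{"tx": 0,"ty": 0,"tz": 0,"rx": 0,"ry": -8.5,"rz": 0,"claw": 0},{"tx": 0,"ty": 0,"tz": 0,"rx": 0,"ry": -8.5,"rz": 0,"claw": 0},{"tx": 0,"ty": 0,"tz": 0,"rx": 0,"ry": -8.5,"rz": 0,"claw": 0},{"tx": 0,"ty": 0,"tz": 0,"rx": 0,"ry": -8.5,"rz": 0,"claw": 0},{"tx": 0,"ty": 0,"tz": 0,"rx": 0,"ry": -8.5,"rz": 0,"claw": 0},{"tx": 0,"ty": 0,"tz": 0,"rx": 0,"ry": -8.5,"rz": 0,"claw": 0},{"tx": 0,"ty": 0,"tz": 0,"rx": 0,"ry": 0,"rz": 0,"claw": 0}])

```text
t: 12.5
tool_pos: [0.4899, 0.2462, 0.1793]
orientation: [-90.0, 0.0, 127.6]
force: [-0.2, -0.2, -0.7]
width: 0.0857
```

Emit:
drive_tool(series=[{"tx": 2.1,"ty": 30,"tz": -1.1,"rx": 0,"ry": 0,"rz": 0,"claw": 0},{"tx": 0,"ty": 40,"tz": 0,"rx": 0,"ry": 0,"rz": 0,"claw": 0.2},{"tx": 0,"ty": 19,"tz": 0,"rx": 0,"ry": 0,"rz": 0,"claw": 0.4},{"tx": 0,"ty": 0,"tz": 0,"rx": 0,"ry": 0,"rz": 0,"claw": 0.5},{"tx": 0,"ty": 0,"tz": 0,"rx": 0,"ry": 0,"rz": 0,"claw": 0.6},{"tx": 0,"ty": 0,"tz": 0,"rx": 0,"ry": 0,"rz": 0,"claw": 0.64},{"tx": 0,"ty": 0,"tz": 0,"rx": 0,"ry": 0,"rz": 0,"claw": 0.67},{"tx": 0,"ty": 0,"tz": 0,"rx": 0,"ry": 0,"rz": 0,"claw": 0.69}])

```text
t: 13.3
tool_pos: [0.4897, 0.2493, 0.091]
orientation: [-90.1, 0.0, 127.5]
force: [0.5, -0.3, 0.1]
width: 0.0267
```

Emit:
drive_tool(series=[{"tx": 0,"ty": 0,"tz": 0,"rx": 0,"ry": 0,"rz": 0,"claw": 0.71},{"tx": 0,"ty": 0,"tz": 0,"rx": 0,"ry": 0,"rz": 0,"claw": 0.73},{"tx": 0,"ty": 0,"tz": 0,"rx": 0,"ry": 0,"rz": 0,"claw": 0.76},{"tx": 0,"ty": 0,"tz": 0,"rx": 0,"ry": 0,"rz": 0,"claw": 1},{"tx": 0,"ty": 0,"tz": 0,"rx": 0,"ry": 0,"rz": 0,"claw": 1},{"tx": 0,"ty": 0,"tz": 0,"rx": 0,"ry": 0,"rz": 0,"claw": 1}])

```text
t: 13.9
tool_pos: [0.4895, 0.2491, 0.0908]
orientation: [-90.0, 0.0, 127.5]
force: [-1.8, -0.7, 8.5]
width: 0.0227
```

Emit:
drive_tool(series=[{"tx": 0,"ty": -4,"tz": 0,"rx": 0,"ry": 0,"rz": 0,"claw": 1},{"tx": 0,"ty": -10,"tz": 0,"rx": 0,"ry": 0,"rz": 0,"claw": 1},{"tx": 0,"ty": -20,"tz": 0,"rx": 0,"ry": 0,"rz": 0,"claw": 1},{"tx": 0,"ty": -20,"tz": 0,"rx": 0,"ry": 0,"rz": 0,"claw": 1},{"tx": 0,"ty": 0,"tz": 0,"rx": 0,"ry": 0,"rz": 0,"claw": 1}])

```text
t: 14.4
tool_pos: [0.4905, 0.2497, 0.1471]
orientation: [-90.2, 0.0, 127.5]
force: [0.3, 0.9, -2.4]
width: 0.023
```

Emit:
drive_tool(series=[{"tx": -36.8,"ty": 0,"tz": -10,"rx": 0,"ry": 0,"rz": 0,"claw": 1},{"tx": -36.8,"ty": 0,"tz": -10,"rx": 0,"ry": 0,"rz": 0,"claw": 1},{"tx": -36.8,"ty": 0,"tz": -10,"rx": 0,"ry": 0,"rz": 0,"claw": 1},{"tx": -36.8,"ty": 0,"tz": -10,"rx": 0,"ry": 0,"rz": 0,"claw": 1},{"tx": -36.8,"ty": 0,"tz": -10,"rx": 0,"ry": 0,"rz": 0,"claw": 1},{"tx": 0,"ty": 0,"tz": 0,"rx": 0,"ry": 8.4,"rz": 0,"claw": 1},{"tx": 0,"ty": 0,"tz": 0,"rx": 0,"ry": 8.4,"rz": 0,"claw": 1},{"tx": 0,"ty": 0,"tz": 0,"rx": 0,"ry": 0,"rz": 0,"claw": 1}])

```text
t: 15.2
tool_pos: [0.6408, 0.1332, 0.1434]
orientation: [-89.9, -0.0, 110.5]
force: [-0.2, 0.3, -1.7]
width: 0.0224
```

Emit:
drive_tool(series=[{"tx": 0,"ty": 20,"tz": 0,"rx": 0,"ry": 0,"rz": 0,"claw": 1},{"tx": 0,"ty": 30,"tz": 0,"rx": 0,"ry": 0,"rz": 0,"claw": 1},{"tx": 0,"ty": 30,"tz": 0,"rx": 0,"ry": 0,"rz": 0,"claw": 1},{"tx": 0,"ty": 8,"tz": 0,"rx": 0,"ry": 0,"rz": 0,"claw": 1},{"tx": 0,"ty": 0,"tz": 0,"rx": 0,"ry": 0,"rz": 0,"claw": 1}])

```text
t: 15.7
tool_pos: [0.64, 0.1335, 0.0553]
orientation: [-89.9, -0.0, 110.9]
force: [0.1, -0.2, -2.7]
width: 0.0225
```

```bash
python3 - <<'E'
from h import *
p,d=arm.read_camera("wrist");q,e=arm.read_camera("scene");r,f=arm.read_camera("top")
a=p[120:480,120:520,::-1]
cv2.imwrite("pics/p3.png",np.hstack([a,cv2.resize(q[280:400,270:400,::-1],(390,360))]))
E
```

```text
(no output)
```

View pics/p3.png

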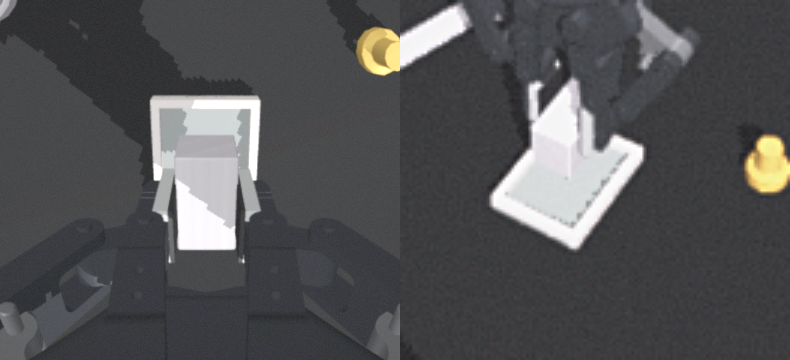

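Emit:
drive_tool(series=[{"tx": -0.7,"ty": 6,"tz": -1.9,"rx": 0,"ry": 0,"rz": 0,"claw": 1},{"tx": 0,"ty": 7,"tz": 0,"rx": 0,"ry": 0,"rz": 0,"claw": 1},{"tx": 0,"ty": 6,"tz": 0,"rx": 0,"ry": 0,"rz": 0,"claw": 1},{"tx": 0,"ty": 3,"tz": 0,"rx": 0,"ry": 0,"rz": 0,"claw": 1},{"tx": 0,"ty": 1,"tz": 0,"rx": 0,"ry": 0,"rz": 0,"claw": 1},{"tx": 0,"ty": 0,"tz": 0,"rx": 0,"ry": 0,"rz": 0,"claw": 1}])

```text
t: 16.45
tool_pos: [0.6428, 0.1335, 0.033]
orientation: [-90.0, -0.0, 110.7]
force: [0.1, 0.1, -1.0]
width: 0.0226
```

Emit:
drive_tool(series=[{"tx": 0,"ty": 0.4,"tz": 0,"rx": 0,"ry": 0,"rz": 0,"claw": 1},{"tx": 0,"ty": 0.4,"tz": 0,"rx": 0,"ry": 0,"rz": 0,"claw": 1},{"tx": 0,"ty": 0,"tz": 0,"rx": 0,"ry": 0,"rz": 0,"claw": 1}])

```text
t: 16.75
tool_pos: [0.643, 0.1335, 0.0324]
orientation: [-90.0, 0.0, 110.7]
force: [0.0, 0.8, -2.5]
width: 0.0228
```

Emit:
drive_tool(series=[{"tx": 0,"ty": 0.4,"tz": 0,"rx": 0,"ry": 0,"rz": 0,"claw": 1},{"tx": 0,"ty": 0,"tz": 0,"rx": 0,"ry": 0,"rz": 0,"claw": 1}])

```text
t: 16.95
tool_pos: [0.6429, 0.1335, 0.0319]
orientation: [-90.0, 0.0, 110.7]
force: [-0.3, -0.0, -1.7]
width: 0.0228
```

Emit:
drive_tool(series=[{"tx": 0,"ty": 0.5,"tz": 0,"rx": 0,"ry": 0,"rz": 0,"claw": 1},{"tx": 0,"ty": 0.5,"tz": 0,"rx": 0,"ry": 0,"rz": 0,"claw": 1},{"tx": 0,"ty": 0,"tz": 0,"rx": 0,"ry": 0,"rz": 0,"claw": 1}])

```text
t: 17.25
tool_pos: [0.6429, 0.1335, 0.0308]
orientation: [-90.0, 0.0, 110.7]
force: [-0.8, 0.4, -2.3]
width: 0.0222
```

Emit:
drive_tool(series=[{"tx": 0,"ty": 0.5,"tz": 0,"rx": 0,"ry": 0,"rz": 0,"claw": 1},{"tx": 0,"ty": 0,"tz": 0,"rx": 0,"ry": 0,"rz": 0,"claw": 1}])

```text
t: 17.45
tool_pos: [0.6429, 0.1335, 0.0303]
orientation: [-90.0, -0.0, 110.7]
force: [0.5, -0.4, -2.2]
width: 0.0229
```

Emit:
drive_tool(series=[{"tx": 0,"ty": 0.4,"tz": 0,"rx": 0,"ry": 0,"rz": 0,"claw": 1},{"tx": 0,"ty": 0,"tz": 0,"rx": 0,"ry": 0,"rz": 0,"claw": 1}])

```text
t: 17.65
tool_pos: [0.6429, 0.1335, 0.03]
orientation: [-90.0, 0.0, 110.7]
force: [-1.0, 0.1, -1.4]
width: 0.0229
```

Emit:
drive_tool(series=[{"tx": 0,"ty": 0.5,"tz": 0,"rx": 0,"ry": 0,"rz": 0,"claw": 1},{"tx": 0,"ty": 0,"tz": 0,"rx": 0,"ry": 0,"rz": 0,"claw": 1}])

```text
t: 17.85
tool_pos: [0.643, 0.1335, 0.0299]
orientation: [-90.0, 0.0, 110.7]
force: [-2.5, -0.5, 4.7]
width: 0.0225
```

Emit:
drive_tool(series=[{"tx": 0,"ty": 0.4,"tz": 0,"rx": 0,"ry": 0,"rz": 0,"claw": 1},{"tx": 0,"ty": 0,"tz": 0,"rx": 0,"ry": 0,"rz": 0,"claw": 1}])

```text
t: 18.05
tool_pos: [0.6429, 0.1335, 0.0298]
orientation: [-90.0, 0.0, 110.7]
force: [-5.7, -1.2, 9.7]
width: 0.0225
```

Emit:
drive_tool(series=[{"tx": 0,"ty": 0,"tz": 0,"rx": 0,"ry": 0,"rz": 0,"claw": 0.71},{"tx": 0,"ty": 0,"tz": 0,"rx": 0,"ry": 0,"rz": 0,"claw": 0.66},{"tx": 0,"ty": 0,"tz": 0,"rx": 0,"ry": 0,"rz": 0,"claw": 0.58},{"tx": 0,"ty": 0,"tz": 0,"rx": 0,"ry": 0,"rz": 0,"claw": 0.5},{"tx": 0,"ty": -5,"tz": 0,"rx": 0,"ry": 0,"rz": 0,"claw": 0.5},{"tx": 0,"ty": -20,"tz": 0,"rx": 0,"ry": 0,"rz": 0,"claw": 0.3},{"tx": 0,"ty": -40,"tz": 0,"rx": 0,"ry": 0,"rz": 0,"claw": 0},{"tx": 0,"ty": -40,"tz": 0,"rx": 0,"ry": 0,"rz": 0,"claw": 0}])

```text
t: 18.85
tool_pos: [0.6424, 0.1334, 0.1352]
orientation: [-89.9, -0.0, 110.7]
force: [1.0, 0.3, 0.2]
width: 0.0836
```

Emit:
drive_tool(series=[{"tx": 32.6,"ty": -25,"tz": 20.4,"rx": 0,"ry": 0,"rz": 0,"claw": 0},{"tx": 32.6,"ty": -20,"tz": 20.4,"rx": 0,"ry": 0,"rz": 0,"claw": 0},{"tx": 32.6,"ty": 0,"tz": 20.4,"rx": 0,"ry": 0,"rz": 0,"claw": 0},{"tx": 32.6,"ty": 0,"tz": 20.4,"rx": 0,"ry": 0,"rz": 0,"claw": 0},{"tx": 32.6,"ty": 0,"tz": 20.4,"rx": 0,"ry": 0,"rz": 0,"claw": 0},{"tx": 0,"ty": 0,"tz": 0,"rx": 0,"ry": 0,"rz": 0,"claw": 0},{"tx": 0,"ty": 0,"tz": 0,"rx": 0,"ry": 0,"rz": 0,"claw": 0}])

```text
t: 19.55
tool_pos: [0.4897, 0.2504, 0.1797]
orientation: [-90.0, 0.0, 110.8]
force: [0.5, -0.6, -0.3]
width: 0.0853
```

```bash
cat >> h.py <<'E'
def fcloud(c,d):
    v,u=np.nonzero(d>0);x=np.c_[(u-c["cx"])/c["fx"],(v-c["cy"])/c["fy"]];r=np.linalg.norm(x,axis=1,keepdims=True)+1e-9
    k=r[:,0]<1.2;x,r,u,v=x[k],r[k],u[k],v[k]
    z=d[v,u][:,None];P=np.c_[x/r*np.tan(r)*z,z];V=c["view"];return (P-V[:3,3])@V[:3,:3]
def layers(L,x0=490,y0=249,R=75,cams=("wrist","scene")):
    for n in cams:
        c=arm.get_calibration(n);p,d=arm.read_camera(n)
        P=(fcloud if n=="wrist" else lambda c,d:cloud(c,d)[0])(c,d)*1000
        P=P[np.hypot(P[:,0]-x0,P[:,1]-y0)<R]
        for z in L:
            Q=P[abs(P[:,2]-z)<4];f=Q[:,:2].astype(np.float32)
            if len(Q)<6: continue
            (a,b),s,t=cv2.minAreaRect(f);e,g=cv2.minEnclosingCircle(f)
            print(n,z,len(Q),np.median(Q[:,2]).round(1),"rect",np.round([a,b,*s,t],1),"circ",np.round([*e,g],1))
        yield p
E
python3 - <<'E'
from h import *
print(arm.sense()["tool_pos"],arm.sense()["q"].round(1))
w,s=layers([64,38])
print("gauge")
t,=layers([29],642,133,50,("scene",))
cv2.imwrite("pics/p4.png",np.hstack([w[100:460,120:520,::-1],cv2.resize(s[280:400,270:400,::-1],(390,360))]))
E
```

```text
[0.48967323 0.25039143 0.17972857] [27.1 19.3 -2.8 67.9 -0.   6.3]
wrist 64 4032 65.1 rect [487.8 250.1  49.7  48.5  19. ] circ [487.8 249.9  25.1]
wrist 38 2073 39.1 rect [488.6 249.5  60.8  60.7  31.2] circ [488.3 249.2  41.6]
scene 64 667 64.1 rect [490.6 251.   49.5  49.6   0.8] circ [490.6 252.   26.2]
scene 38 481 38.0 rect [491.4 250.7  62.7  60.   31.1] circ [491.2 251.5  41.1]
gauge
scene 29 351 29.0 rect [642.9 134.4  43.7  24.8  21.6] circ [642.8 134.6  23.9]
```

View pics/p4.png

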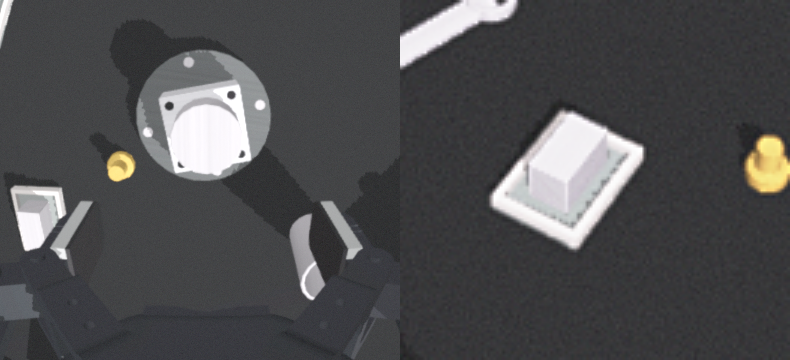

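Emit:
drive_tool(series=[{"tx": 0.5,"ty": 30,"tz": 0.3,"rx": 0,"ry": 0,"rz": 0,"claw": 0},{"tx": 0,"ty": 40,"tz": 0,"rx": 0,"ry": 0,"rz": 0,"claw": 0},{"tx": 0,"ty": 35,"tz": 0,"rx": 0,"ry": 0,"rz": 0,"claw": 0},{"tx": 0,"ty": 15.5,"tz": 0,"rx": 0,"ry": 0,"rz": 0,"claw": 0},{"tx": 0,"ty": 0,"tz": 0,"rx": 0,"ry": 0,"rz": 0,"claw": 0.25},{"tx": 0,"ty": 0,"tz": 0,"rx": 0,"ry": 0,"rz": 0,"claw": 0.32},{"tx": 0,"ty": 0,"tz": 0,"rx": 0,"ry": 0,"rz": 0,"claw": 0.36},{"tx": 0,"ty": 0,"tz": 0,"rx": 0,"ry": 0,"rz": 0,"claw": 0.38}])

```text
t: 20.5
tool_pos: [0.4903, 0.2505, 0.0598]
orientation: [-90.1, -0.0, 110.7]
force: [-0.2, 0.2, -0.1]
width: 0.0532
```

Emit:
drive_tool(series=[{"tx": 0,"ty": 0,"tz": 0,"rx": 0,"ry": 0,"rz": 0,"claw": 0.4},{"tx": 0,"ty": 0,"tz": 0,"rx": 0,"ry": 0,"rz": 0,"claw": 0.42},{"tx": 0,"ty": 0,"tz": 0,"rx": 0,"ry": 0,"rz": 0,"claw": 0.45},{"tx": 0,"ty": 0,"tz": 0,"rx": 0,"ry": 0,"rz": 0,"claw": 1},{"tx": 0,"ty": 0,"tz": 0,"rx": 0,"ry": 0,"rz": 0,"claw": 1},{"tx": 0,"ty": 0,"tz": 0,"rx": 0,"ry": 0,"rz": 0,"claw": 1}])

```text
t: 21.1
tool_pos: [0.4899, 0.2506, 0.0597]
orientation: [-90.1, -0.0, 110.7]
force: [-3.2, -0.9, 13.9]
width: 0.0481
```

```bash
python3 - <<'E'
from h import *
print(arm.sense()["tool_pos"])
p,d=arm.read_camera("scene")
cv2.imwrite("pics/p5.png",cv2.resize(p[250:370,380:510,::-1],(520,480),interpolation=2))
E
```

```text
[0.48991158 0.25058284 0.05972983]
```

View pics/p5.png

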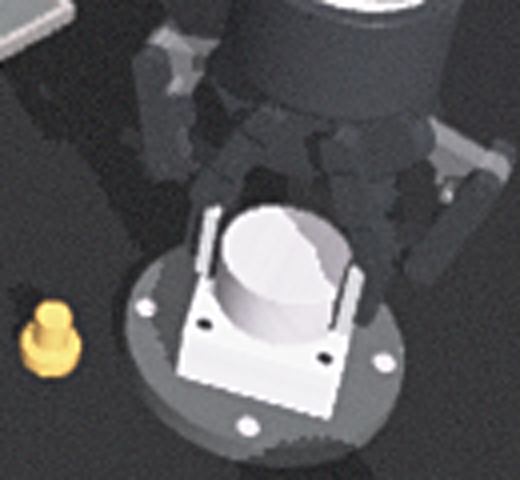

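```bash
python3 - <<'E'
from h import *
c=arm.get_calibration("scene");p,d=arm.read_camera("scene")
P,u,v=cloud(c,d);P=P*1000;j=np.array([-.3535,.9354]);k=np.array([-.9354,-.3535])
A=(P[:,:2]-[490,250.6])@j;B=(P[:,:2]-[490,250.6])@k
for lo,hi in((-44,-27),(26.5,43)):
    s=(A>lo)&(A<hi)&(abs(B)<13)&(P[:,2]>14)&(P[:,2]<100)
    print(lo,np.histogram(P[s,2],bins=np.arange(14,80,3)))
E
```

```text
-44 (array([ 3,  0,  0,  0,  0,  0,  1,  3,  3,  0,  1,  3,  7,  9, 10,  6,  8,
       11,  9,  6,  7]), array([14, 17, 20, 23, 26, 29, 32, 35, 38, 41, 44, 47, 50, 53, 56, 59, 62,
       65, 68, 71, 74, 77]))
26.5 (array([ 6,  0,  0,  0,  0,  0,  0,  8,  7,  0,  1,  5, 10,  9, 14, 13, 11,
       17, 12, 12, 14]), array([14, 17, 20, 23, 26, 29, 32, 35, 38, 41, 44, 47, 50, 53, 56, 59, 62,
       65, 68, 71, 74, 77]))
```

Emit:
drive_tool(series=[{"tx": 0,"ty": -4,"tz": 0,"rx": 0,"ry": 0,"rz": 0,"claw": 1},{"tx": 0,"ty": -10,"tz": 0,"rx": 0,"ry": 0,"rz": 0,"claw": 1},{"tx": 0,"ty": -20,"tz": 0,"rx": 0,"ry": 0,"rz": 0,"claw": 1},{"tx": 0,"ty": -20,"tz": 0,"rx": 0,"ry": 0,"rz": 0,"claw": 1},{"tx": 0,"ty": 0,"tz": 0,"rx": 0,"ry": 0,"rz": 0,"claw": 1}])

```text
t: 21.7
tool_pos: [0.4908, 0.251, 0.1153]
orientation: [-90.2, -0.0, 110.7]
force: [1.0, -0.1, -3.4]
width: 0.0483
```

Emit:
drive_tool(series=[{"tx": -20,"ty": 0,"tz": -1,"rx": 0,"ry": 0,"rz": 0,"claw": 1},{"tx": -37,"ty": 0,"tz": -2.5,"rx": 0,"ry": 0,"rz": 0,"claw": 1},{"tx": -37,"ty": 0,"tz": -2.5,"rx": 0,"ry": 0,"rz": 0,"claw": 1},{"tx": -37,"ty": 0,"tz": -2.5,"rx": 0,"ry": 0,"rz": 0,"claw": 1},{"tx": -37,"ty": 0,"tz": -2.5,"rx": 0,"ry": 0,"rz": 0,"claw": 1},{"tx": -37,"ty": 0,"tz": -2.5,"rx": 0,"ry": 0,"rz": 0,"claw": 1},{"tx": -37,"ty": 0,"tz": -2.5,"rx": 0,"ry": 0,"rz": 0,"claw": 1},{"tx": -37,"ty": 0,"tz": -2.5,"rx": 0,"ry": 0,"rz": 0,"claw": 1}])

```text
t: 22.5
tool_pos: [0.6054, -0.0057, 0.1117]
orientation: [-89.9, -0.0, 110.7]
force: [1.5, 0.7, -3.2]
width: 0.0484
```

Emit:
drive_tool(series=[{"tx": -37,"ty": 0,"tz": -2.5,"rx": 0,"ry": 0,"rz": 0,"claw": 1},{"tx": -37,"ty": 0,"tz": -2.5,"rx": 0,"ry": 0,"rz": 0,"claw": 1},{"tx": -37,"ty": 0,"tz": -2.5,"rx": 0,"ry": 0,"rz": 0,"claw": 1},{"tx": -37,"ty": 0,"tz": -2.5,"rx": 0,"ry": 0,"rz": 0,"claw": 1},{"tx": -21,"ty": 0,"tz": -2,"rx": 0,"ry": 0,"rz": 0,"claw": 1},{"tx": 0,"ty": 20,"tz": 0,"rx": 0,"ry": 0,"rz": 0,"claw": 1},{"tx": 0,"ty": 20,"tz": 0,"rx": 0,"ry": 0,"rz": 0,"claw": 1},{"tx": 0,"ty": 0,"tz": 0,"rx": 0,"ry": 0,"rz": 0,"claw": 1}])

```text
t: 23.3
tool_pos: [0.6742, -0.1577, 0.0687]
orientation: [-89.7, -0.2, 110.7]
force: [-1.3, -0.2, -4.5]
width: 0.048
```

```bash
python3 - <<'E'
from h import *
s=arm.sense();print(s["tool_pos"],s["orientation"],s["q"].round(1),s["force"])
p,d=arm.read_camera("wrist");q,e=arm.read_camera("scene")
cv2.imwrite("pics/p6.png",np.hstack([p[120:480,120:520,::-1],cv2.resize(q[170:300,150:290,::-1],(390,360))]))
E
```

```text
[ 0.67421013 -0.1576985   0.06865434] [-89.72247627  -0.19025647 110.68231471] [-13.2  40.   14.2  64.6   0.  -33.8] [-1.2545015  -0.22861985 -4.47390279]
```

View pics/p6.png

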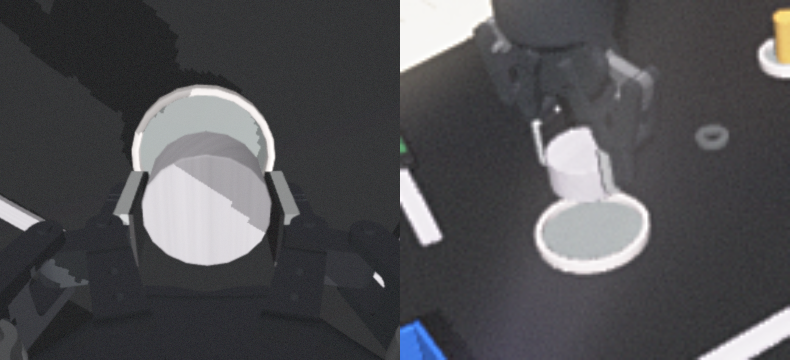

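Emit:
drive_tool(series=[{"tx": -0.8,"ty": 10,"tz": -2.2,"rx": 0,"ry": 0,"rz": 0,"claw": 1},{"tx": 0,"ty": 14,"tz": 0,"rx": 0,"ry": 0,"rz": 0,"claw": 1},{"tx": 0,"ty": 10,"tz": 0,"rx": 0,"ry": 0,"rz": 0,"claw": 1},{"tx": 0,"ty": 4,"tz": 0,"rx": 0,"ry": 0,"rz": 0,"claw": 1},{"tx": 0,"ty": 2,"tz": 0,"rx": 0,"ry": 0,"rz": 0,"claw": 1},{"tx": 0,"ty": 1,"tz": 0,"rx": 0,"ry": 0,"rz": 0,"claw": 1},{"tx": 0,"ty": 0,"tz": 0,"rx": 0,"ry": 0,"rz": 0,"claw": 1}])

```text
t: 24.1
tool_pos: [0.6789, -0.158, 0.0319]
orientation: [-90.0, 0.0, 110.7]
force: [0.0, 0.7, -3.8]
width: 0.0483
```

Emit:
drive_tool(series=[{"tx": 0,"ty": 0.5,"tz": 0,"rx": 0,"ry": 0,"rz": 0,"claw": 1},{"tx": 0,"ty": 0,"tz": 0,"rx": 0,"ry": 0,"rz": 0,"claw": 1}])

```text
t: 24.3
tool_pos: [0.6788, -0.158, 0.0314]
orientation: [-90.0, 0.0, 110.7]
force: [0.3, -0.4, -4.7]
width: 0.0483
```

Emit:
drive_tool(series=[{"tx": 0,"ty": 0.4,"tz": 0,"rx": 0,"ry": 0,"rz": 0,"claw": 1},{"tx": 0,"ty": 0,"tz": 0,"rx": 0,"ry": 0,"rz": 0,"claw": 1}])

```text
t: 24.5
tool_pos: [0.6787, -0.158, 0.0308]
orientation: [-90.0, 0.0, 110.7]
force: [-0.7, -0.1, -3.4]
width: 0.0479
```

Emit:
drive_tool(series=[{"tx": 0.5,"ty": 1.5,"tz": 1.4,"rx": 0,"ry": 0,"rz": 0,"claw": 1},{"tx": 0,"ty": 1.5,"tz": 0,"rx": 0,"ry": 0,"rz": 0,"claw": 1},{"tx": 0,"ty": 1,"tz": 0,"rx": 0,"ry": 0,"rz": 0,"claw": 1},{"tx": 0,"ty": 0.5,"tz": 0,"rx": 0,"ry": 0,"rz": 0,"claw": 1},{"tx": 0,"ty": 0,"tz": 0,"rx": 0,"ry": 0,"rz": 0,"claw": 1}])

```text
t: 25.0
tool_pos: [0.6771, -0.158, 0.0261]
orientation: [-90.0, -0.0, 110.7]
force: [1.0, 0.1, -3.7]
width: 0.0484
```

Emit:
drive_tool(series=[{"tx": 0,"ty": 0.5,"tz": 0,"rx": 0,"ry": 0,"rz": 0,"claw": 1},{"tx": 0,"ty": 0,"tz": 0,"rx": 0,"ry": 0,"rz": 0,"claw": 1}])

```text
t: 25.2
tool_pos: [0.6772, -0.158, 0.0256]
orientation: [-90.0, -0.0, 110.7]
force: [-0.4, 0.7, -4.1]
width: 0.0482
```

Emit:
drive_tool(series=[{"tx": 0,"ty": 0.5,"tz": 0,"rx": 0,"ry": 0,"rz": 0,"claw": 1},{"tx": 0,"ty": 0,"tz": 0,"rx": 0,"ry": 0,"rz": 0,"claw": 1}])

```text
t: 25.4
tool_pos: [0.6772, -0.158, 0.0252]
orientation: [-90.0, -0.0, 110.7]
force: [-0.4, 0.6, -3.5]
width: 0.048
```

Emit:
drive_tool(series=[{"tx": 0,"ty": 0.4,"tz": 0,"rx": 0,"ry": 0,"rz": 0,"claw": 1},{"tx": 0,"ty": 0,"tz": 0,"rx": 0,"ry": 0,"rz": 0,"claw": 1}])

```text
t: 25.6
tool_pos: [0.6772, -0.158, 0.0249]
orientation: [-90.0, 0.0, 110.7]
force: [-0.2, 0.4, -2.5]
width: 0.048
```

Emit:
drive_tool(series=[{"tx": 0,"ty": 0.4,"tz": 0,"rx": 0,"ry": 0,"rz": 0,"claw": 1},{"tx": 0,"ty": 0,"tz": 0,"rx": 0,"ry": 0,"rz": 0,"claw": 1}])

```text
t: 25.8
tool_pos: [0.6772, -0.158, 0.0248]
orientation: [-90.0, 0.0, 110.7]
force: [-3.7, -0.4, 4.0]
width: 0.048
```

Emit:
drive_tool(series=[{"tx": 0,"ty": 0.4,"tz": 0,"rx": 0,"ry": 0,"rz": 0,"claw": 1},{"tx": 0,"ty": 0,"tz": 0,"rx": 0,"ry": 0,"rz": 0,"claw": 1}])

```text
t: 26.0
tool_pos: [0.6773, -0.158, 0.0248]
orientation: [-90.0, 0.0, 110.7]
force: [-4.7, 1.3, 9.7]
width: 0.048
```

Emit:
drive_tool(series=[{"tx": 0,"ty": 0,"tz": 0,"rx": 0,"ry": 0,"rz": 0,"claw": 0.41},{"tx": 0,"ty": 0,"tz": 0,"rx": 0,"ry": 0,"rz": 0,"claw": 0.37},{"tx": 0,"ty": 0,"tz": 0,"rx": 0,"ry": 0,"rz": 0,"claw": 0.3},{"tx": 0,"ty": 0,"tz": 0,"rx": 0,"ry": 0,"rz": 0,"claw": 0.25},{"tx": 0,"ty": -5,"tz": 0,"rx": 0,"ry": 0,"rz": 0,"claw": 0.15},{"tx": 0,"ty": -20,"tz": 0,"rx": 0,"ry": 0,"rz": 0,"claw": 0},{"tx": 0,"ty": -40,"tz": 0,"rx": 0,"ry": 0,"rz": 0,"claw": 0},{"tx": 0,"ty": -40,"tz": 0,"rx": 0,"ry": 0,"rz": 0,"claw": 0}])

```text
t: 26.8
tool_pos: [0.6767, -0.1579, 0.1302]
orientation: [-90.0, -0.0, 110.7]
force: [0.6, 0.6, 0.3]
width: 0.0851
```

Emit:
drive_tool(series=[{"tx": 20,"ty": 0,"tz": 1,"rx": 0,"ry": 0,"rz": 0,"claw": 0},{"tx": 37,"ty": 0,"tz": 2.5,"rx": 0,"ry": 0,"rz": 0,"claw": 0},{"tx": 37,"ty": 0,"tz": 2.5,"rx": 0,"ry": 0,"rz": 0,"claw": 0},{"tx": 37,"ty": 0,"tz": 2.5,"rx": 0,"ry": 0,"rz": 0,"claw": 0},{"tx": 37,"ty": 0,"tz": 2.5,"rx": 0,"ry": 0,"rz": 0,"claw": 0},{"tx": 37,"ty": 0,"tz": 2.5,"rx": 0,"ry": 0,"rz": 0,"claw": 0},{"tx": 37,"ty": 0,"tz": 2.5,"rx": 0,"ry": 0,"rz": 0,"claw": 0},{"tx": 37,"ty": 0,"tz": 2.5,"rx": 0,"ry": 0,"rz": 0,"claw": 0}])

```text
t: 27.6
tool_pos: [0.5606, 0.0977, 0.1295]
orientation: [-90.0, 0.0, 110.7]
force: [0.6, 0.3, 0.2]
width: 0.0851
```

Emit:
drive_tool(series=[{"tx": 37,"ty": 0,"tz": 2.5,"rx": 0,"ry": 0,"rz": 0,"claw": 0},{"tx": 37,"ty": 0,"tz": 2.5,"rx": 0,"ry": 0,"rz": 0,"claw": 0},{"tx": 37,"ty": 0,"tz": 2.5,"rx": 0,"ry": 0,"rz": 0,"claw": 0},{"tx": 37,"ty": 0,"tz": 2.5,"rx": 0,"ry": 0,"rz": 0,"claw": 0},{"tx": 21,"ty": 0,"tz": 2,"rx": 0,"ry": 0,"rz": 0,"claw": 0},{"tx": 0,"ty": 0,"tz": 0,"rx": 0,"ry": -5.2,"rz": 0,"claw": 0},{"tx": 0,"ty": 0,"tz": 0,"rx": 0,"ry": -5.1,"rz": 0,"claw": 0},{"tx": 0,"ty": 0,"tz": 0,"rx": 0,"ry": 0,"rz": 0,"claw": 0}])

```text
t: 28.4
tool_pos: [0.4903, 0.2506, 0.1294]
orientation: [-90.0, 0.0, 121.1]
force: [-0.2, -0.1, 0.6]
width: 0.0855
```

```bash
python3 - <<'E'
from h import *
s=arm.sense();print(s["tool_pos"],s["orientation"])
w,q=layers([38])
print("platen")
for _ in layers([29],677,-158,60,("scene","top")):pass
cv2.imwrite("pics/p7.png",np.hstack([w[100:460,120:520,::-1],cv2.resize(q[170:300,150:290,::-1],(390,360))]))
E
```

```text
[0.49029894 0.25057889 0.12941465] [-9.00277660e+01  7.78203157e-04  1.21116045e+02]
wrist 38 8982 39.2 rect [488.4 249.2  60.2  60.9  31.1] circ [488.3 249.4  41.6]
scene 38 1185 38.0 rect [491.1 250.5  62.7  60.   31.3] circ [491.3 251.3  40.9]
platen
scene 29 381 29.1 rect [ 678.3 -156.7   50.3   48.4   67.3] circ [ 677.4 -157.3   26.3]
top 29 474 29.4 rect [ 676.1 -157.8   48.5   48.8   14.5] circ [ 676.1 -158.    25.2]
```

View pics/p7.png

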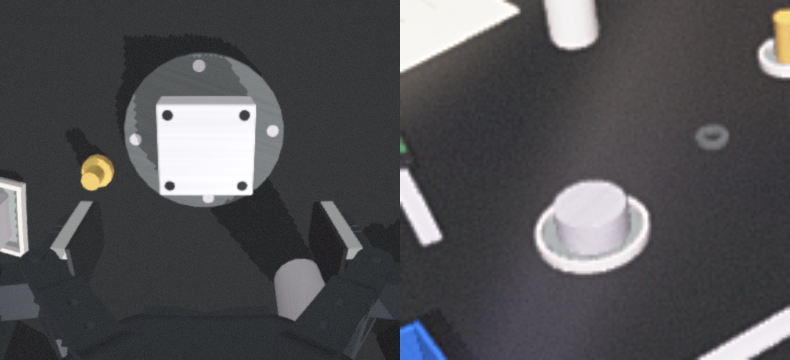

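Emit:
drive_tool(series=[{"tx": -0.3,"ty": 30,"tz": 0.7,"rx": 0,"ry": 0,"rz": 0,"claw": 0},{"tx": 0,"ty": 35,"tz": 0,"rx": 0,"ry": 0,"rz": 0,"claw": 0},{"tx": 0,"ty": 22,"tz": 0,"rx": 0,"ry": 0,"rz": 0,"claw": 0},{"tx": 0,"ty": 10,"tz": 0,"rx": 0,"ry": 0,"rz": 0,"claw": 0},{"tx": 0,"ty": 0,"tz": 0,"rx": 0,"ry": 0,"rz": 0,"claw": 0.15},{"tx": 0,"ty": 0,"tz": 0,"rx": 0,"ry": 0,"rz": 0,"claw": 0.22},{"tx": 0,"ty": 0,"tz": 0,"rx": 0,"ry": 0,"rz": 0,"claw": 0.25},{"tx": 0,"ty": 0,"tz": 0,"rx": 0,"ry": 0,"rz": 0,"claw": 0.27}])

```text
t: 29.4
tool_pos: [0.4905, 0.25, 0.033]
orientation: [-90.1, 0.0, 121.0]
force: [0.8, 0.4, 0.1]
width: 0.0624
```

Emit:
drive_tool(series=[{"tx": 0,"ty": 0,"tz": 0,"rx": 0,"ry": 0,"rz": 0,"claw": 0.29},{"tx": 0,"ty": 0,"tz": 0,"rx": 0,"ry": 0,"rz": 0,"claw": 0.31},{"tx": 0,"ty": 0,"tz": 0,"rx": 0,"ry": 0,"rz": 0,"claw": 0.34},{"tx": 0,"ty": 0,"tz": 0,"rx": 0,"ry": 0,"rz": 0,"claw": 1},{"tx": 0,"ty": 0,"tz": 0,"rx": 0,"ry": 0,"rz": 0,"claw": 1},{"tx": 0,"ty": 0,"tz": 0,"rx": 0,"ry": 0,"rz": 0,"claw": 1}])

```text
t: 30.0
tool_pos: [0.4902, 0.2499, 0.033]
orientation: [-90.1, -0.0, 121.0]
force: [-3.1, -1.7, 12.2]
width: 0.0588
```

Emit:
drive_tool(series=[{"tx": 0,"ty": -3,"tz": 0,"rx": 0,"ry": 0,"rz": 0,"claw": 1},{"tx": 0,"ty": -8,"tz": 0,"rx": 0,"ry": 0,"rz": 0,"claw": 1},{"tx": 0,"ty": -20,"tz": 0,"rx": 0,"ry": 0,"rz": 0,"claw": 1},{"tx": 0,"ty": -30,"tz": 0,"rx": 0,"ry": 0,"rz": 0,"claw": 1},{"tx": 0,"ty": 0,"tz": 0,"rx": 0,"ry": 0,"rz": 0,"claw": 1}])

```text
t: 30.5
tool_pos: [0.4917, 0.2506, 0.0969]
orientation: [-90.3, 0.0, 121.0]
force: [0.7, 0.7, -2.6]
width: 0.0587
```

```bash
python3 - <<'E'
from h import *
c=arm.get_calibration("scene");p,d=arm.read_camera("scene")
P,u,v=cloud(c,d);P=P*1000;s=arm.sense();print(s["tool_pos"]);o=s["tool_pos"][:2]*1000
j=np.array([-.516,.857]);k=np.array([-.857,-.516])
A=(P[:,:2]-o)@j;B=(P[:,:2]-o)@k
for lo,hi in((-50,-31.5),(31.5,50),(-28,28)):
    m=(A>lo)&(A<hi)&(abs(B)<(13 if abs(lo)>30 or hi>40 else 40))&(P[:,2]>40)&(P[:,2]<110)
    print(lo,P[m,2].min().round(1),np.histogram(P[m,2],bins=np.arange(40,112,4))[0])
E
```

```text
[0.49096939 0.25019988 0.09499411]
-50 85.4 [ 0  0  0  0  0  0  0  0  0  0  0  4 10 12 14 14 13]
31.5 85.2 [ 0  0  0  0  0  0  0  0  0  0  0  5 10 13 18 12 16]
-28 75.5 [   0    0    0    0    0    0    0    0    4   52   76   75   75   79
   99 1097   11]
```

Emit:
drive_tool(series=[{"tx": -20,"ty": 0,"tz": 17,"rx": 0,"ry": 0,"rz": 0,"claw": 1},{"tx": -29,"ty": 0,"tz": 25,"rx": 0,"ry": 0,"rz": 0,"claw": 1},{"tx": -29,"ty": 0,"tz": 25,"rx": 0,"ry": 0,"rz": 0,"claw": 1},{"tx": -29,"ty": 0,"tz": 25,"rx": 0,"ry": 0,"rz": 0,"claw": 1},{"tx": -29,"ty": 0,"tz": 25,"rx": 0,"ry": 0,"rz": 0,"claw": 1},{"tx": -29,"ty": 0,"tz": 25,"rx": 0,"ry": 0,"rz": 0,"claw": 1},{"tx": -20,"ty": 0,"tz": 18.5,"rx": 0,"ry": 0,"rz": 0,"claw": 1},{"tx": 0,"ty": 0,"tz": 0,"rx": 0,"ry": 0,"rz": 0,"claw": 1}])

```text
t: 31.35
tool_pos: [0.4462, 0.0058, 0.0924]
orientation: [-89.9, -0.0, 120.8]
force: [0.3, 0.1, -2.5]
width: 0.0589
```

Emit:
drive_tool(series=[{"tx": 0,"ty": 0,"tz": 0,"rx": 0,"ry": 7.9,"rz": 0,"claw": 1},{"tx": 0,"ty": 0,"tz": 0,"rx": 0,"ry": 7.9,"rz": 0,"claw": 1},{"tx": 0,"ty": 0,"tz": 0,"rx": 0,"ry": 7.9,"rz": 0,"claw": 1},{"tx": 0,"ty": 0,"tz": 0,"rx": 0,"ry": 7.9,"rz": 0,"claw": 1},{"tx": 0,"ty": 18,"tz": 0,"rx": 0,"ry": 0,"rz": 0,"claw": 1},{"tx": 0,"ty": 18,"tz": 0,"rx": 0,"ry": 0,"rz": 0,"claw": 1},{"tx": 0,"ty": 0,"tz": 0,"rx": 0,"ry": 0,"rz": 0,"claw": 1},{"tx": 0,"ty": 0,"tz": 0,"rx": 0,"ry": 0,"rz": 0,"claw": 1}])

```text
t: 32.15
tool_pos: [0.4472, 0.0087, 0.0569]
orientation: [-89.9, 0.0, 89.4]
force: [0.0, -0.7, -2.4]
width: 0.0585
```

```bash
python3 - <<'E'
from h import *
s=arm.sense();print(s["tool_pos"],s["orientation"],s["force"])
p,d=arm.read_camera("wrist");q,e=arm.read_camera("scene")
cv2.imwrite("pics/p8.png",np.hstack([p[120:480,120:520,::-1],cv2.resize(q[170:300,300:440,::-1],(390,360))]))
E
```

```text
[0.44718757 0.00872541 0.05693165] [-8.99312437e+01  1.00323699e-04  8.94214302e+01] [ 0.00964005 -0.73509273 -2.44929957]
```

View pics/p8.png

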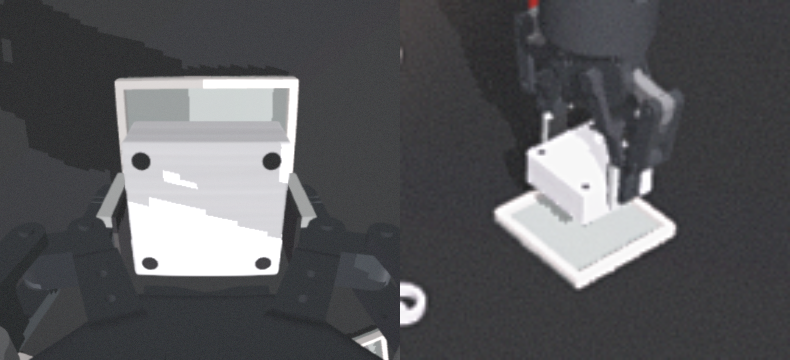

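```bash
python3 - <<'E'
from h import *
for n in("scene","top","wrist"):
    c=arm.get_calibration(n);p,d=arm.read_camera(n)
    P=(fcloud(c,d) if n=="wrist" else cloud(c,d)[0])*1000
    m=(abs(P[:,0]-448)<27)&(abs(P[:,1]-9)<27)&(abs(P[:,2]-62)<8);Q=P[m]
    if len(Q)<20: print(n,len(Q));continue
    for _ in range(3):
        M=np.c_[Q[:,:2]-[448,9],np.ones(len(Q))];f=np.linalg.lstsq(M,Q[:,2],rcond=None)[0];r=abs(M@f-Q[:,2]);Q=Q[r<2]
    print(n,len(Q),np.degrees(np.arctan(f[:2])).round(2),f[2].round(2))
    B=P[(abs(P[:,0]-448)<45)&(abs(P[:,1]-9)<26)&(P[:,2]>20)&(P[:,2]<60)]
    if n=="scene":
        for z in range(28,64,3):
            s=B[abs(B[:,2]-z)<1.5]; 
            if len(s): print(z,len(s),s[:,0].max().round(1))
E
```

```text
scene 349 [-0.08  0.12] 62.58
34 1 476.3
37 9 478.9
40 19 479.8
43 26 480.1
46 16 480.3
49 23 480.9
52 25 480.5
55 25 479.8
58 23 479.6
61 3 478.8
top 0
wrist 16954 [-0.03 -0.04] 63.84
```

Emit:
drive_tool(series=[{"tx": 0,"ty": 8,"tz": 0,"rx": 0,"ry": 0,"rz": 0,"claw": 1},{"tx": 0,"ty": 10,"tz": 0,"rx": 0,"ry": 0,"rz": 0,"claw": 1},{"tx": 0,"ty": 7,"tz": 0,"rx": 0,"ry": 0,"rz": 0,"claw": 1},{"tx": 0,"ty": 3,"tz": 0,"rx": 0,"ry": 0,"rz": 0,"claw": 1},{"tx": 0,"ty": 1,"tz": 0,"rx": 0,"ry": 0,"rz": 0,"claw": 1},{"tx": 0,"ty": 1,"tz": 0,"rx": 0,"ry": 0,"rz": 0,"claw": 1},{"tx": 0,"ty": 0,"tz": 0,"rx": 0,"ry": 0,"rz": 0,"claw": 1}])

```text
t: 33.1
tool_pos: [0.4477, 0.0084, 0.0271]
orientation: [-90.0, -0.0, 89.4]
force: [1.4, -0.8, -2.7]
width: 0.0587
```

Emit:
drive_tool(series=[{"tx": 0,"ty": 0.5,"tz": 0,"rx": 0,"ry": 0,"rz": 0,"claw": 1},{"tx": 0,"ty": 0,"tz": 0,"rx": 0,"ry": 0,"rz": 0,"claw": 1}])

```text
t: 33.3
tool_pos: [0.4477, 0.0084, 0.0266]
orientation: [-90.0, -0.0, 89.4]
force: [-0.0, 0.0, -2.5]
width: 0.0587
```

Emit:
drive_tool(series=[{"tx": 0,"ty": 0.4,"tz": 0,"rx": 0,"ry": 0,"rz": 0,"claw": 1},{"tx": 0,"ty": 0,"tz": 0,"rx": 0,"ry": 0,"rz": 0,"claw": 1}])

```text
t: 33.5
tool_pos: [0.4476, 0.0084, 0.0261]
orientation: [-90.0, 0.0, 89.4]
force: [-0.6, 0.1, -2.8]
width: 0.0587
```

Emit:
drive_tool(series=[{"tx": 0,"ty": 0.5,"tz": 0,"rx": 0,"ry": 0,"rz": 0,"claw": 1},{"tx": 0,"ty": 0.5,"tz": 0,"rx": 0,"ry": 0,"rz": 0,"claw": 1},{"tx": 0,"ty": 0,"tz": 0,"rx": 0,"ry": 0,"rz": 0,"claw": 1}])

```text
t: 33.8
tool_pos: [0.4475, 0.0084, 0.025]
orientation: [-90.0, -0.0, 89.4]
force: [-0.4, 0.4, -1.9]
width: 0.0585
```

Emit:
drive_tool(series=[{"tx": 0,"ty": 0.5,"tz": 0,"rx": 0,"ry": 0,"rz": 0,"claw": 1},{"tx": 0,"ty": 0,"tz": 0,"rx": 0,"ry": 0,"rz": 0,"claw": 1}])

```text
t: 34.0
tool_pos: [0.4475, 0.0084, 0.0246]
orientation: [-90.0, -0.0, 89.4]
force: [-0.2, 0.4, -2.9]
width: 0.0588
```

Emit:
drive_tool(series=[{"tx": 0,"ty": 0.4,"tz": 0,"rx": 0,"ry": 0,"rz": 0,"claw": 1},{"tx": 0,"ty": 0,"tz": 0,"rx": 0,"ry": 0,"rz": 0,"claw": 1}])

```text
t: 34.2
tool_pos: [0.4475, 0.0084, 0.0242]
orientation: [-90.0, 0.0, 89.4]
force: [1.0, -0.1, -2.0]
width: 0.0589
```

Emit:
drive_tool(series=[{"tx": 0,"ty": 0.4,"tz": 0,"rx": 0,"ry": 0,"rz": 0,"claw": 1},{"tx": 0,"ty": 0,"tz": 0,"rx": 0,"ry": 0,"rz": 0,"claw": 1}])

```text
t: 34.4
tool_pos: [0.4476, 0.0084, 0.024]
orientation: [-90.0, -0.0, 89.4]
force: [-4.1, -1.0, 4.3]
width: 0.0594
```

Contact. Press slightly, release, lift and check.

Emit:
drive_tool(series=[{"tx": 0,"ty": 0.3,"tz": 0,"rx": 0,"ry": 0,"rz": 0,"claw": 1},{"tx": 0,"ty": 0,"tz": 0,"rx": 0,"ry": 0,"rz": 0,"claw": 0.29},{"tx": 0,"ty": 0,"tz": 0,"rx": 0,"ry": 0,"rz": 0,"claw": 0.24},{"tx": 0,"ty": 0,"tz": 0,"rx": 0,"ry": 0,"rz": 0,"claw": 0.15},{"tx": 0,"ty": -4,"tz": 0,"rx": 0,"ry": 0,"rz": 0,"claw": 0.05},{"tx": 0,"ty": -15,"tz": 0,"rx": 0,"ry": 0,"rz": 0,"claw": 0},{"tx": 0,"ty": -40,"tz": 0,"rx": 0,"ry": 0,"rz": 0,"claw": 0},{"tx": 0,"ty": -40,"tz": 0,"rx": 0,"ry": 0,"rz": 0,"claw": 0}])

```text
t: 35.2
tool_pos: [0.4468, 0.0084, 0.1236]
orientation: [-89.9, 0.0, 89.4]
force: [1.3, 0.4, -0.5]
width: 0.0855
```

Emit:
drive_tool(series=[{"tx": 35,"ty": -30,"tz": 0,"rx": 0,"ry": 0,"rz": 0,"claw": 0},{"tx": 40,"ty": -30,"tz": 0,"rx": 0,"ry": 0,"rz": 0,"claw": 0},{"tx": 40,"ty": 0,"tz": 0,"rx": 0,"ry": 0,"rz": 0,"claw": 0},{"tx": 40,"ty": 0,"tz": 0,"rx": 0,"ry": 0,"rz": 0,"claw": 0},{"tx": 40,"ty": 0,"tz": 0,"rx": 0,"ry": 0,"rz": 0,"claw": 0},{"tx": 0,"ty": 0,"tz": 0,"rx": 0,"ry": 0,"rz": 0,"claw": 0},{"tx": 0,"ty": 0,"tz": 0,"rx": 0,"ry": 0,"rz": 0,"claw": 0}])

```text
t: 35.9
tool_pos: [0.4493, 0.2039, 0.1825]
orientation: [-90.0, 0.0, 89.5]
force: [-0.5, -0.6, 0.2]
width: 0.0854
```

```bash
python3 - <<'E'
from h import *
s=arm.sense();print(s["t"],s["tool_pos"])
for n,x,y,z in(("bolster",449,9,29),("spec",450,-252,43),("platen",677,-158,29),("gauge",642,133,29)):
    print(n)
    for q in layers([z],x,y,55,("top","scene",)):pass
t,_=arm.read_camera("top")
cv2.imwrite("pics/p9.png",np.vstack([cv2.resize(q[130:370,170:460,::-1],(580,480))]))
E
```

```text
35.9 [0.44934908 0.20393569 0.18249765]
bolster
top 29 909 29.3 rect [447.6   9.   57.5  59.   89.3] circ [447.7   8.8  40.9]
scene 29 686 28.8 rect [448.4   9.8  63.1  62.6  89.7] circ [449.    9.   41.6]
spec
top 43 85 43.2 rect [ 449.7 -251.5   18.2   18.1   41.2] circ [ 450.  -251.6    9.7]
scene 43 45 42.5 rect [ 452.1 -250.8   19.    17.7   56.3] circ [ 451.1 -250.3   11. ]
platen
top 29 468 29.3 rect [ 676.2 -157.6   48.    49.5   17.5] circ [ 676.9 -157.8   25.2]
scene 29 380 29.0 rect [ 678.1 -157.    52.1   47.3   60. ] circ [ 677.2 -156.2   26.4]
gauge
top 29 250 29.1 rect [641.9 133.5  42.7  24.3  20.8] circ [641.7 133.7  23.4]
scene 29 349 29.0 rect [643.2 134.3  42.7  24.7  20. ] circ [643.2 133.8  23.8]
```

View pics/p9.png

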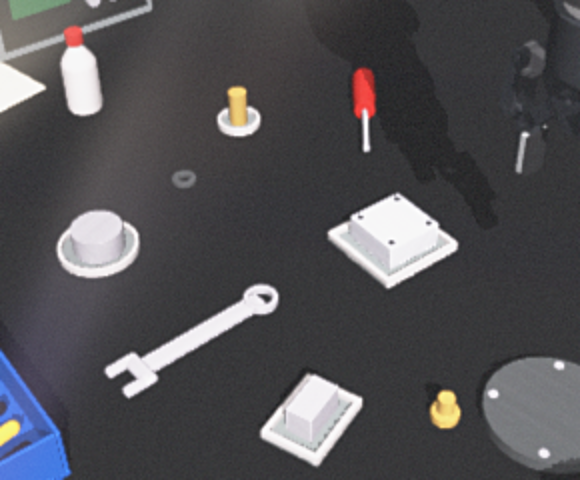

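All four pieces stand in their trays, with tops at 29/29/29/43 mm, as expected for pieces on the tray floors.

```bash
python3 -c "
from workcell import arm
print(arm.sign_off())"
```

```text
the job is handed in; nothing more can be done
None
```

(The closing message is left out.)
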